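# Put the finished bushes away in the shuttered kit case

## Task

Put the finished bushes standing loose on the desk (not those in the ring tray or on the machine) away in the grey kit case: slide its shutter plate off one bay until it clicks into that open stop and stand the bushes of that bay's kind upright in it, one per cell (all tall ones in the deep blue bay on the left, all short ones in the shallow yellow bay on the right), then slide the shutter across until it clicks into the other open stop and fill the other bay the same way; either bay may be first. When every loose bush is in, slide the shutter back to the middle until it clicks shut over both bays, let go, and leave the pen, the brush and the other tools where they lie.

Things in the scene. Friction and masses are not known exactly. Their poses are not given: they have to be found in the camera images.
- case: Fixed grey kit case between the ring tray and the marking machine, 222 mm along x, 106 mm along y; origin: centre of its underside, on the desk; x away from the robot, y to the robot's left. Deep blue bay (tall bushes) = +y half, shallow yellow bay (short) = -y half, colours repeated on the front rail; three cells in a row along x in each. Rails along y at x = +-114 mm, 214 mm long, 55 mm high.
- tall_cell_0 (a point): Centre of the floor of cell 0 of the deep blue bay: case x = -61, y = +26 mm, 6 mm above the desk. A seated tall bush has its origin here, its top at 42 mm. Cells are 42 mm square. Ribs beside the cells along x are low, tops 19 mm above the desk: fingers closing along the case's x have 25 mm beside a bush on both sides.
- tall_cell_1 (a point): The same for cell 1 of the deep bay: case x = 0, y = +26 mm. The case's side walls (inner faces x = +-104 mm) and end walls (inner faces y = +-47 mm) are 45 mm high; the divider between the bays (y = -5 to +5 mm) is 36 mm high.
- tall_cell_2 (a point): The same for cell 2 of the deep bay: case x = +61, y = +26 mm. A spring plunger sits behind the rear rail (x = 115 to 147 mm, y = -10 to +10 mm, up to 62 mm high); a notched strip on the shutter's rear edge is 59 mm high.
- short_cell_0 (a point): Centre of the floor of cell 0 of the shallow yellow bay: case x = -61, y = -26 mm, 22 mm above the desk. A seated short bush has its origin here, its top at 42 mm. Cells are 42 mm square; rib tops beside them along x are 28 mm above the desk. A tall bush here would stop the shutter.
- short_cell_1 (a point): The same for cell 1 of the shallow bay: case x = 0, y = -26 mm.
- short_cell_2 (a point): The same for cell 2 of the shallow bay: case x = +61, y = -26 mm.
- shutter (a joint): Travel (m) of the grey shutter (220 x 105 mm, 46 to 50 mm above the desk) along the case's y. A sprung ball marks 3 stops: 0 = shut over both bays (the start); -0.052 = deep tall bay uncovered; +0.052 = shallow short bay uncovered; ends at +-0.0545. About 8 N to leave a stop, 1 to 2 N between; let go within 3 mm of a stop the ball pulls it in to within 1 mm.
- shutter_grip (a point): Centre of the black bridge grip on the middle of the shutter, 70 mm above the desk, at case x = 0, y = the shutter's travel. Bar 12 mm thick along the case's y, 68 mm long along x, 14 mm high (63 to 77 mm above the desk), free below between its two posts (24 mm either side); pinch it from above, fingers closing along the case's y.
- tall_0: Tall turned bush, cream-coloured plain cylinder with a groove near its top, 36 mm across, 36 mm high, about 0.07 kg (0.06 to 0.1). Origin: centre of its underside; z up its axis. Stands upright on the desk at the start; may be absent. The desk's front edge is at world x = 0.39; the marking machine's base, a slab 30 mm high, begins at world x = 0.50 (y from -0.16 to +0.23).
- tall_1: Tall turned bush, cream-coloured plain cylinder with a groove near its top, 36 mm across, 36 mm high, about 0.07 kg (0.06 to 0.1). Origin: centre of its underside; z up its axis. Stands upright on the desk at the start; may be absent.
- tall_2: Tall turned bush, cream-coloured plain cylinder with a groove near its top, 36 mm across, 36 mm high, about 0.07 kg (0.06 to 0.1). Origin: centre of its underside; z up its axis. Stands upright on the desk at the start; may be absent.
- short_0: Short turned bush, cream-coloured ring with an open bore, 34 mm across, 20 mm high, about 0.07 kg (0.06 to 0.1). Origin: centre of its underside; z up its axis. Stands upright on the desk at the start; may be absent.
- short_1: Short turned bush, cream-coloured ring with an open bore, 34 mm across, 20 mm high, about 0.07 kg (0.06 to 0.1). Origin: centre of its underside; z up its axis. Stands upright on the desk at the start; may be absent.
- short_2: Short turned bush, cream-coloured ring with an open bore, 34 mm across, 20 mm high, about 0.07 kg (0.06 to 0.1). Origin: centre of its underside; z up its axis. Stands upright on the desk at the start; may be absent.
- pen: Bystander: white and blue marker pen lying on the desk at the right of the marking machine, 135 mm long, 17 mm thick. Origin: centre of its underside.
- brush: Bystander: flat wooden-handled brush lying on the desk near its front right edge, 218 x 44 x 13 mm. Origin: centre of its underside.

How it is judged:
By the outcome, as a careful person would: the job done as asked, in the order asked, and still so for the second after the job is handed in, with the robot touching nothing.
Of tall_0, tall_1, tall_2 only 2 to 3 are there at a start; the rules pass over those that are not, and their reading is None.
Of short_0, short_1, short_2 only 2 to 3 are there at a start; the rules pass over those that are not, and their reading is None.
At some moment in a run one of tall_0, short_0, tall_1, short_1, tall_2, short_2 may be knocked a few centimetres aside while the robot is not near it.
It also fails if it takes over 210 s, if anything falls off the work surface, if the arm or the gripper's body presses on something with over 40 N, if the wrist force passes 120 N, or if a joint passes its speed limit or range.

## Robot

A 7-joint arm with a two-finger parallel gripper is mounted at the origin on a cart in front of the work surface, level with it; the furniture and walls round the work are solid. World frame = base frame: x ahead of the robot, y to its left, z up, the work surface at z = 0. Lengths are in m, angles in rad, forces in N, time in s.
With the tool pointing down it reaches from about 0.425 to 0.875 m from the base axis. Payload 4.7 kg.
Tool frame: the origin (TCP) lies at the very end of the fingers, on their centre line; the grasp point (between the pads) lies 19 mm behind it (robot.grip_depth is the distance from the TCP to the grasp point, in m); x points along the fingers, y is the direction in which the jaws open and shut, and the axes are right-handed (so a half turn about x gives the same grasp; the last joint's range is limited). The gripper opens to 85 mm and grips with 20 to 120 N. Pads are 22 mm wide; open, the fingers measure 114 mm over their backs; the gripper's body (76 mm by 85 mm) begins 54 mm behind the grasp point. The pads swing forward as they close: fully open they stand 13 mm farther back than shut.
Start: joints at [1.17, 0.321, -0.07, 1.45, 0.023, 1.371, -0.057], TCP at [0.262, -0.595, 0.231] pointing down, gripper open.
Joint ranges: [-2.86, 2.86], [-0.3, 2.09], [-1.38, 1.24], [0.06, 2.45], [-1.56, 4.7], [0.09, 2.05], [-2.69, 2.69]. Speed limits (rad/s): [2.57, 2.57, 3.14, 3.14, 3.14, 3.14, 3.14].

## Interface

Orientations are given as a unit quaternion [x, y, z, w].
In Python, from plant import robot, cams, sign_off gives the robot as it stands.
- The arm moves only by the shell command python3 -m jog 'ROWS' [FORCE]. ROWS is JSON, a list of rows, each a list of 7 numbers: the finger opening in cm, from 0 to 8.54, then the shift along the tool's x, y, z in cm, then the turn, a rotation vector about the tool's x, y, z in rad. In form: [[claw, x, y, z, wx, wy, wz], ...]. A call has 1 to 5 rows; each row shifts and turns the commanded pose from where the row before left it, along the tool's axes as they then stand; what a row does not reach is not made up. A row lasts 1/8 s, in which the tool goes at most 62.5 mm and 10.7 degrees, less where a joint would pass 70% of its speed; a pose out of reach is approached as far as the arm can. A call with a gripper value outside its range is refused whole. The fingers move at their own pace and stop on an object; FORCE is the grip in N (left out, the last holds). Time passes only in rows, so rows that do not move let the fingers close. It gives the time, the measured TCP pose, the force and the opening at its end, in the units of the state.
- robot.get_state(): the state, without advancing time (a new reading comes with each control period).
- cams.grab_frame(name): name is "scene" or "top"; returns a dict with "frame" (400x640x3 uint8, red, green, blue), "vfov" (degrees; the focal length in pixels is half the picture's height over the tangent of half this angle, whatever the lens; pixels are square), "cx", "cy" (the principal point, pixels), "distortion" ([k1, k2, p1, p2, k3] as OpenCV has them; the pictures are not rectified), "position" and "rotation" of the camera in the world. Camera axes: x right, y down, z forward; pixel columns grow to the right and rows downward; lengths in m; the calibration is good to about 2 mm. A picture is of the moment at which its call begins. There is no depth.
- sign_off(): hands the job in, once; it reports no verdict.
The state is a dict: "time_s": time; "joint_positions": joint angles; "qd": joint speeds; "effort": joint torques, N m; "ee_pos": TCP position; "tcp_rot": TCP orientation; "ft_force": force on the tool from outside, world axes, zero at the start; "moment": the same for the moment, N m; "grip_width": finger opening in m.
Only numpy, scipy, OpenCV 4.12 (cv2) and the standard library are available. Lean on these libraries where they do the work, as an engineer would, in place of code of your own. Each camera call takes 0.05 s, during which the arm holds its last target.

## Working session

There is one attempt and no reset: what is moved stays moved. The work goes in short steps, Python scripts to look and compute and a shell command to move; the robot and the scene stay as the last step left them, time stands still between calls to the robot, and variables do not carry over. Pictures are saved under pics/ and viewed, and the job is handed in when it is done.

```bash
ls; mkdir -p pics
python3 - <<'E'
from plant import robot,cams
import cv2
print(robot.get_state(), robot.grip_depth)
for n in("scene","top"):
    f=cams.grab_frame(n); print({k:v for k,v in f.items() if k!="frame"})
    cv2.imwrite(f"pics/{n}0.png",f["frame"][:,:,::-1])
E
```

```text
pics
{'time_s': 0.0, 'joint_positions': array([ 1.17010047,  0.32184739, -0.07005771,  1.45169646,  0.0226072 ,
        1.37082292, -0.05690443]), 'qd': array([ 5.22766355e-04,  6.84383627e-05, -6.62191240e-04,  6.68265447e-05,
       -5.28405375e-04,  2.66301273e-04, -7.28240721e-04]), 'effort': array([ 2.84669268e-04, -4.93582606e+01, -3.82020297e-01, -3.14338088e+01,
        1.29620510e-02,  1.11784684e-02, -1.73407392e-05]), 'ee_pos': array([ 0.26166388, -0.59439707,  0.23019671]), 'tcp_rot': array([-0.69176828, -0.14628217,  0.6921377 , -0.14492614]), 'ft_force': array([-0.59535439, -0.8238767 , -0.58137187]), 'moment': array([-0.05049577, -0.02573173,  0.0749495 ]), 'grip_width': 0.08548607096784899} 0.0187
{'vfov': 43.58286583061059, 'cx': 323.80637718706475, 'cy': 197.27833093768504, 'distortion': array([-0.06328902,  0.        ,  0.        ,  0.        ,  0.        ]), 'position': array([-0.1549587 ,  1.00046218,  0.8749404 ]), 'rotation': array([-0.24119289,  0.83962912, -0.46407715,  0.14656511])}
{'vfov': 46.09910273355194, 'cx': 318.55584350715213, 'cy': 198.5163304364658, 'distortion': array([-0.12431027,  0.        ,  0.        ,  0.        ,  0.        ]), 'position': array([ 0.45240116, -0.06971855,  1.4950958 ]), 'rotation': array([-0.6987422 ,  0.71482119, -0.02379197,  0.0149646 ])}
```

View pics/top0.png

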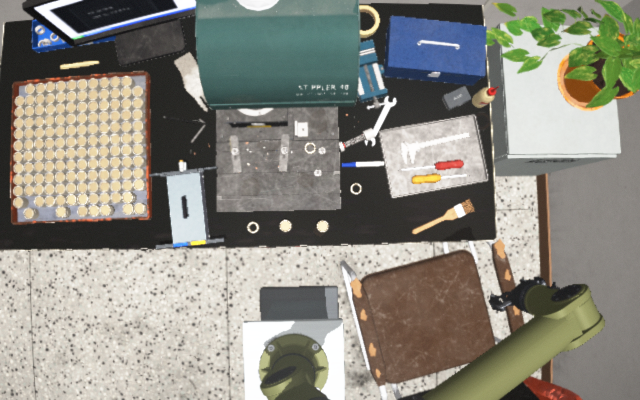

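View pics/scene0.png

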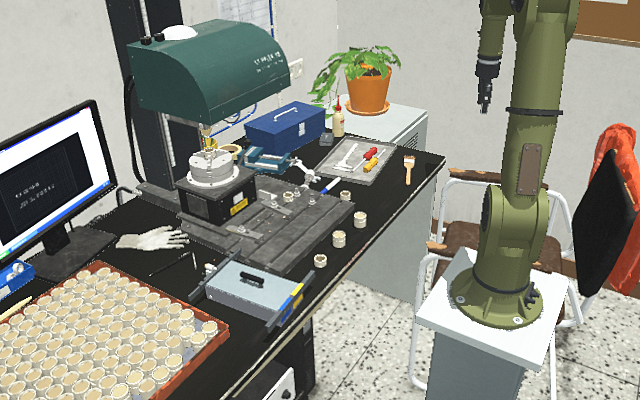

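```bash
cat > h.py <<'E'
import numpy as np, cv2
from scipy.spatial.transform import Rotation as R
from plant import robot,cams
def grab(n,save=None):
    f=cams.grab_frame(n)
    if save: cv2.imwrite(f"pics/{save}.png",f["frame"][:,:,::-1])
    h=f["frame"].shape[0]; fl=h/2/np.tan(np.radians(f["vfov"])/2)
    f["K"]=np.array([[fl,0,f["cx"]],[0,fl,f["cy"]],[0,0,1.]]); f["R"]=R.from_quat(f["rotation"]).as_matrix()
    return f
def ray(f,px):
    p=cv2.undistortPoints(np.array(px,float).reshape(-1,1,2),f["K"],f["distortion"]).reshape(-1,2)
    return np.c_[p,np.ones(len(p))]@f["R"].T
def onz(f,px,z):
    d=ray(f,px); c=f["position"]; return c+d*((z-c[2])/d[:,2:3])
def proj(f,P):
    Rt=f["R"].T; rv=cv2.Rodrigues(Rt)[0]; return cv2.projectPoints(np.array(P,float).reshape(-1,3),rv,-Rt@f["position"],f["K"],f["distortion"])[0].reshape(-1,2)
def crop(f,x0,y0,x1,y1,s,name):
    im=cv2.resize(f["frame"][y0:y1,x0:x1,::-1],None,fx=s,fy=s,interpolation=cv2.INTER_CUBIC); cv2.imwrite(f"pics/{name}.png",im)
def tcp():
    s=robot.get_state(); M=R.from_quat(s["tcp_rot"]).as_matrix()
    print("t",round(s["time_s"],2),"p",s["ee_pos"].round(4),"F",s["ft_force"].round(1),"w",round(s["grip_width"],4)); return s,M
def go(target,yaw=None,s=None):
    """delta in tool axes (cm) to the target TCP, and rotation vector for x down and jaw dir at yaw (tool y along (cos,sin))"""
    s,M=tcp(); d=np.array(target)-s["ee_pos"]
    print("M cols x,y,z",M.round(3).T.tolist())
    print("shift tool cm",(M.T@d*100).round(2))
    if yaw is not None:
        best=None
        for k in(0,np.pi):
            y=np.array([np.cos(yaw+k),np.sin(yaw+k),0]);x=np.array([0,0,-1.]);G=np.c_[x,y,np.cross(x,y)]
            rv=R.from_matrix(M.T@G).as_rotvec()
            if best is None or np.linalg.norm(rv)<np.linalg.norm(best): best=rv
        print("rotvec tool",best.round(3),"deg",np.degrees(np.linalg.norm(best)).round(1))
E
python3 - <<'E'
from h import *
t=grab("top");s=grab("scene")
crop(t,130,150,370,260,3.3,"tc"); crop(s,180,180,380,330,4,"sc")
for p in [(253,227),(285,226),(322,226),(356,188),(310,148)]: print(p,onz(t,[p],0.02).round(3))
tcp()
E
```

```text
(253, 227) [[0.448 0.119 0.02 ]]
(285, 226) [[0.449 0.018 0.02 ]]
(322, 226) [[ 0.447 -0.098  0.02 ]]
(356, 188) [[ 0.564 -0.208  0.02 ]]
(310, 148) [[ 0.694 -0.066  0.02 ]]
t 0.2 p [ 0.2618 -0.5946  0.2307] F [0.9 0.4 0.4] w 0.0856
```

View pics/tc.png

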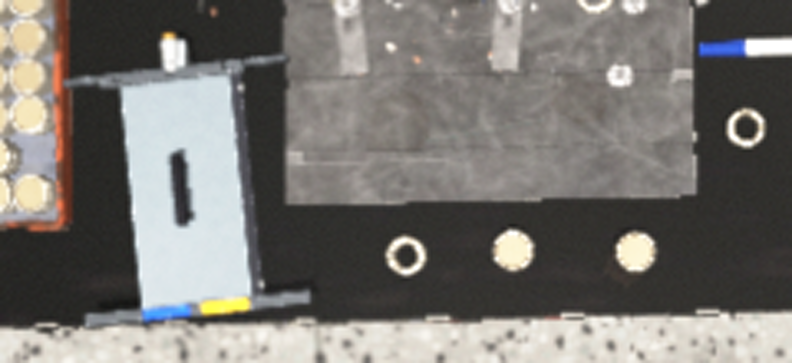

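View pics/sc.png

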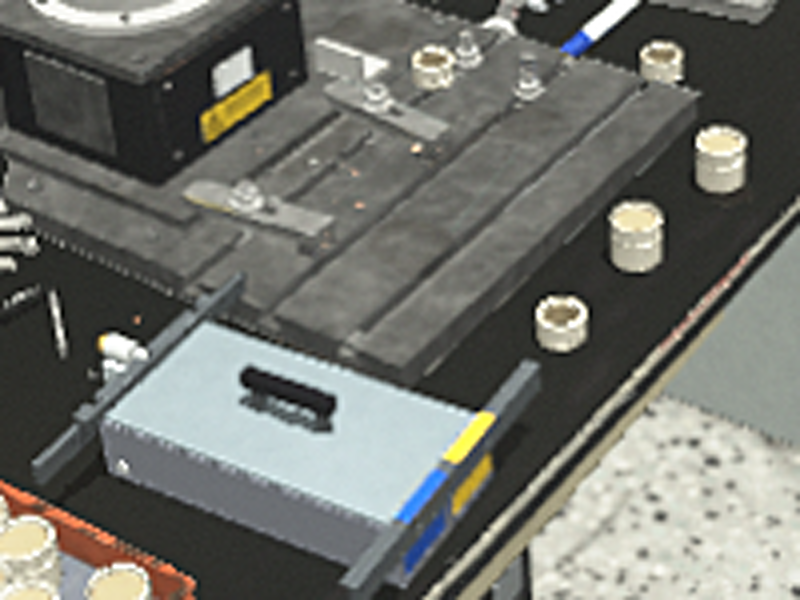

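```bash
cat >> h.py <<'E'
def bushes(t,roi=(230,170,375,245)):
    hsv=cv2.cvtColor(t["frame"],cv2.COLOR_RGB2HSV)
    m=cv2.inRange(hsv,(8,25,120),(35,200,255)); k=np.zeros_like(m); x0,y0,x1,y1=roi; k[y0:y1,x0:x1]=m[y0:y1,x0:x1]
    out=[]
    for c in cv2.findContours(k,cv2.RETR_EXTERNAL,cv2.CHAIN_APPROX_NONE)[0]:
        if cv2.contourArea(c)<40: continue
        (u,v),r=cv2.minEnclosingCircle(c); x,y,w,h=cv2.boundingRect(c)
        msk=np.zeros_like(m); cv2.drawContours(msk,[c],-1,255,-1); fill=(m[msk>0]>0).mean()
        ctr=(x+w/2-.5,y+h/2-.5); tall=fill>.85; z=.036 if tall else .02
        print("tall" if tall else "short",round(fill,2),np.round(ctr,1),w,h,"->",onz(t,[ctr],z).round(4)[0])
        out.append((tall,ctr))
    return out
def shutter(t):
    hsv=cv2.cvtColor(t["frame"],cv2.COLOR_RGB2HSV)
    m=cv2.inRange(hsv,(85,8,130),(115,70,255)); k=np.zeros_like(m); k[160:245,130:240]=m[160:245,130:240]
    k=cv2.morphologyEx(k,cv2.MORPH_CLOSE,np.ones((5,5)))
    c=max(cv2.findContours(k,cv2.RETR_EXTERNAL,cv2.CHAIN_APPROX_NONE)[0],key=cv2.contourArea)
    P=onz(t,c.reshape(-1,2),.05)[:,:2]*1000
    r=cv2.minAreaRect(P.astype(np.float32)); print("shutter rect",r)
    print("corners px",cv2.boxPoints(cv2.minAreaRect(c)).round(1).tolist())
    b=cv2.inRange(t["frame"],(0,0,0),(75,75,75)); x0,y0=170,185; bb=b[y0:228,x0:205]
    c=max(cv2.findContours(bb,cv2.RETR_EXTERNAL,cv2.CHAIN_APPROX_NONE)[0],key=cv2.contourArea).reshape(-1,2)+[x0,y0]
    P=onz(t,c,.077)[:,:2]*1000; print("grip",cv2.minAreaRect(P.astype(np.float32)))
E
python3 - <<'E'
from h import *
t=grab("top"); bushes(t); shutter(t)
E
```

```text
short 0.54 [252.5 226.5] 12 12 -> [0.4499 0.1201 0.02  ]
tall 0.96 [322.5 226. ] 12 13 -> [ 0.4467 -0.0991  0.036 ]
tall 0.92 [285.  225.5] 13 12 -> [0.4508 0.0171 0.036 ]
short 0.52 [356.  188.5] 11 12 -> [ 0.5621 -0.2078  0.02  ]
shutter rect ((515.0941162109375, 313.98211669921875), (257.6666564941406, 158.28155517578125), 13.540024757385254)
corners px [[154.6999969482422, 172.60000610351562], [204.0, 160.60000610351562], [223.39999389648438, 240.6999969482422], [174.10000610351562, 252.60000610351562]]
grip ((513.7544555664062, 320.2935791015625), (61.665897369384766, 10.596664428710938), 7.206134796142578)
```

Run:
```python
from h import *
t=grab("top"); crop(t,145,155,225,255,6,"case1")
s=grab("scene"); crop(s,185,245,320,335,5.9,"case1s")
```

```text
(no output)
```

View pics/case1.png

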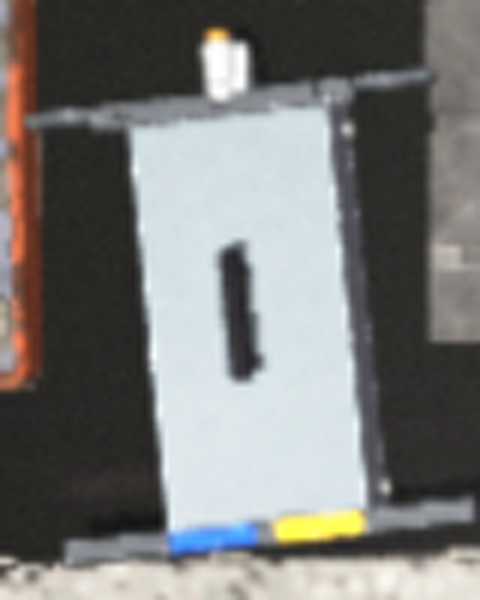

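View pics/case1s.png

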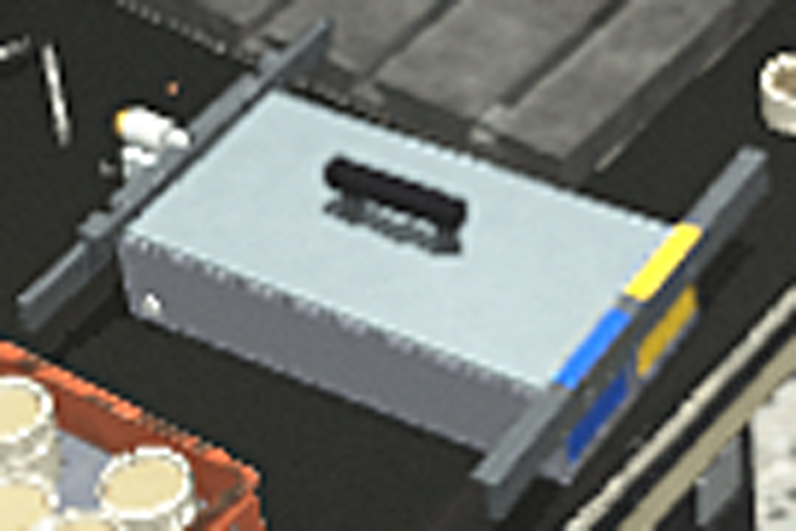

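Run:
```python
from h import *
t=grab("top")
def P(c,z): return onz(t,(np.array(c)+.5)/6-.5+[145,155],z)[:,:2]
L=P([(130,127),(168,530),(328,105),(366,512)],.05); print(L)
for a,b in((0,1),(2,3)): d=L[a]-L[b]; print(np.degrees(np.arctan2(d[1],d[0])))
F=P([(65,550),(472,510),(28,122),(432,74)],.055); print(F)
for a,b in((0,1),(2,3)): d=F[a]-F[b]; print(np.degrees(np.arctan2(-d[0],d[1])), np.linalg.norm(d), (F[a]+F[b])/2)
print("rail ctr",F.mean(0)," shutter ctr",L.mean(0))
g=P([(235,243),(244,380)],.077);print("grip",g,g.mean(0),np.degrees(np.arctan2(*(g[0]-g[1])[::-1])))
b=P([(215,538),(319,524)],.055);print(b,b.mean(0))
s=grab("scene")
q=onz(s,(np.array([(345,170),(450,212)])+.5)/5.9-.5+[185,245],.077);print("grip scene",q,q.mean(0))
```

```text
[[0.61322171 0.38453756]
 [0.40409495 0.36596616]
 [0.62200445 0.2799275 ]
 [0.41157867 0.26227995]]
5.074810971970239
4.793944593968434
[[0.39481264 0.4188995 ]
 [0.41172712 0.20638288]
 [0.61669947 0.43730513]
 [0.6361204  0.22438728]]
4.550654470683386 0.2131886798837153 [0.40326988 0.31264119]
5.211713992551741 0.2138017388837146 [0.62640994 0.3308462 ]
rail ctr [0.51483991 0.3217437 ]  shutter ctr [0.51272495 0.32317779]
grip [[0.54967924 0.32176177]
 [0.48010981 0.31771548]] [0.51489452 0.31973862] 3.328678790955598
[[0.39976451 0.33989082]
 [0.40601866 0.28559552]] [0.40289159 0.31274317]
grip scene [[0.53609839 0.32553423 0.077     ]
 [0.4821091  0.32313067 0.077     ]] [0.50910374 0.32433245 0.077     ]
```

Run:
```python
from h import *
go((.514,.322,.2),.085+np.pi/2)
go((.514,.322,.2),.085)
```

```text
t 0.45 p [ 0.2619 -0.5949  0.2313] F [0.4 0.2 0.3] w 0.0856
M cols x,y,z [[-0.0, 0.0, -1.0], [0.403, -0.915, -0.0], [-0.915, -0.403, 0.0]]
shift tool cm [  3.13 -73.75 -60.02]
rotvec tool [0.33 0.   0.  ] deg 18.9
t 0.45 p [ 0.2619 -0.5949  0.2313] F [0.4 0.2 0.3] w 0.0856
M cols x,y,z [[-0.0, 0.0, -1.0], [0.403, -0.915, -0.0], [-0.915, -0.403, 0.0]]
shift tool cm [  3.13 -73.75 -60.02]
rotvec tool [-1.241 -0.     0.   ] deg 71.1
```

```bash
python3 -m jog '[[8.5,0,0,0,-0.177,0,0],[8.5,0,0,0,-0.177,0,0],[8.5,0,0,0,-0.177,0,0],[8.5,0,0,0,-0.177,0,0],[8.5,0,0,0,-0.177,0,0]]'; python3 -m jog '[[8.5,0,0,0,-0.177,0,0],[8.5,0,0,0,-0.177,0,0],[6,0,0,0,0,0,0]]'; python3 -c "
from h import *
go((.5,-.3,.2),.085)"
```

```text
time_s: 1.08
ee_pos: [0.2619, -0.5949, 0.2314]
tcp_rot: [-0.562, -0.429, 0.562, -0.43]
ft_force: [-0.5, -1.2, 0.6]
grip_width: 0.0852
time_s: 1.45
ee_pos: [0.2618, -0.5949, 0.2314]
tcp_rot: [0.479, 0.52, -0.479, 0.52]
ft_force: [-0.1, 0.5, 0.8]
grip_width: 0.0695
t 1.45 p [ 0.2618 -0.5949  0.2314] F [-0.1  0.5  0.8] w 0.0695
M cols x,y,z [[0.0, -0.0, -1.0], [0.997, 0.081, 0.0], [0.081, -0.997, 0.0]]
shift tool cm [  3.14  26.12 -27.47]
rotvec tool [-0.004  0.    -0.   ] deg 0.2
```

```bash
python3 -m jog '[[6,0,4.3,-4.4,0,0,0],[6,0,4.3,-4.4,0,0,0],[6,0,4.3,-4.4,0,0,0],[6,0,4.3,-4.4,0,0,0],[6,0,4.3,-4.4,0,0,0]]'; python3 -m jog '[[6,0,4.3,-4.4,0,0,0],[6,0,0,-6,0,0,0],[6,0,0,-6,0,0,0],[6,0,0,-6,0,0,0],[6,0,0,-6,0,0,0]]'; python3 -m jog '[[6,0,0,-6,0,0,0],[6,0,0,-6,0,0,0],[6,0,0,-6,0,0,0],[6,0,0,-6,0,0,0],[6,0,0,-6,0,0,0]]';python3 -c "
from h import *
go((.514,.322,.2),.085+np.pi/2)"
```

```text
time_s: 2.08
ee_pos: [0.459, -0.3563, 0.2317]
tcp_rot: [0.48, 0.519, -0.48, 0.52]
ft_force: [0.4, -0.0, 0.1]
grip_width: 0.0599
time_s: 2.7
ee_pos: [0.477, -0.0693, 0.2316]
tcp_rot: [0.48, 0.519, -0.48, 0.52]
ft_force: [0.8, 0.5, 1.3]
grip_width: 0.0599
time_s: 3.32
ee_pos: [0.4522, 0.2293, 0.2318]
tcp_rot: [0.48, 0.519, -0.48, 0.52]
ft_force: [1.4, -0.6, -0.5]
grip_width: 0.0603
t 3.33 p [0.4522 0.2293 0.2318] F [ 1.4 -0.6 -0.5] w 0.0603
M cols x,y,z [[0.002, -0.001, -1.0], [0.997, 0.078, 0.002], [0.078, -0.997, 0.001]]
shift tool cm [ 3.18  6.88 -8.76]
rotvec tool [ 1.564e+00 -1.000e-03 -2.000e-03] deg 89.6
```

```bash
python3 -m jog '[[4,0,3.45,-4.4,0,0,0],[4,0,3.45,-4.4,0,0,0],[4,0,0,0,-0.176,0,0],[4,0,0,0,-0.176,0,0],[4,0,0,0,-0.176,0,0]]'; python3 -m jog '[[4,0,0,0,-0.176,0,0],[4,0,0,0,-0.176,0,0],[4,0,0,0,-0.176,0,0],[4,0,0,0,-0.176,0,0],[4,0,0,0,-0.176,0,0]]'; python3 -m jog '[[4,0,0,0,-0.166,0,0],[4,0,0,0,0,0,0]]';python3 -c "
from h import *
go((.514,.322,.13),.085+np.pi/2)
t=grab('top','t2'); s=grab('scene','s2'); crop(s,185,185,345,305,5,'s2'); crop(t,130,150,370,260,3.3,'t2')
"
```

```text
time_s: 3.95
ee_pos: [0.5138, 0.3214, 0.2309]
tcp_rot: [0.326, 0.628, -0.326, 0.627]
ft_force: [0.1, -1.1, 0.2]
grip_width: 0.04
time_s: 4.58
ee_pos: [0.514, 0.3209, 0.2312]
tcp_rot: [0.027, 0.707, -0.028, 0.707]
ft_force: [-0.9, 1.0, -0.6]
grip_width: 0.0399
time_s: 4.82
ee_pos: [0.514, 0.321, 0.231]
tcp_rot: [-0.029, 0.707, 0.029, 0.706]
ft_force: [-0.6, 0.1, 0.0]
grip_width: 0.0398
t 4.83 p [0.514 0.321 0.231] F [-0.6  0.1  0. ] w 0.0398
M cols x,y,z [[-0.001, 0.0, -1.0], [-0.081, 0.997, 0.0], [0.997, 0.081, -0.001]]
shift tool cm [10.1   0.1   0.02]
rotvec tool [-0.004 -0.001 -0.   ] deg 0.2
```

View pics/s2.png

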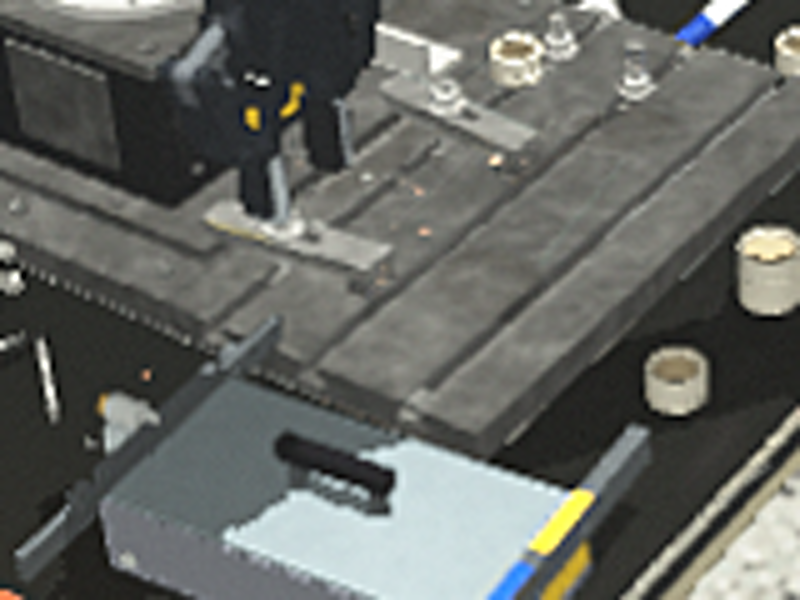

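View pics/t2.png

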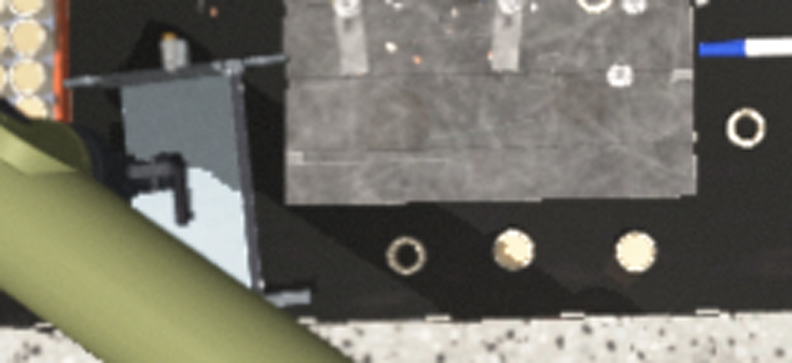

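```bash
python3 -m jog '[[4,5,0.1,0,0,0,0],[4,5,0,0,0,0,0],[4,3.8,0,0,0,0,0],[4,3.5,0,0,0,0,0],[4,0,0,0,0,0,0]]'; python3 -c "
from h import *
tcp()
s=grab('scene','s3'); crop(s,185,185,345,305,5,'s3')
"
```

```text
time_s: 5.55
ee_pos: [0.5123, 0.3206, 0.0559]
tcp_rot: [-0.031, 0.708, 0.029, 0.705]
ft_force: [-0.2, 0.7, -0.1]
grip_width: 0.0397
t 5.55 p [0.5123 0.3206 0.0559] F [-0.2  0.7 -0.1] w 0.0397
```

View pics/s3.png

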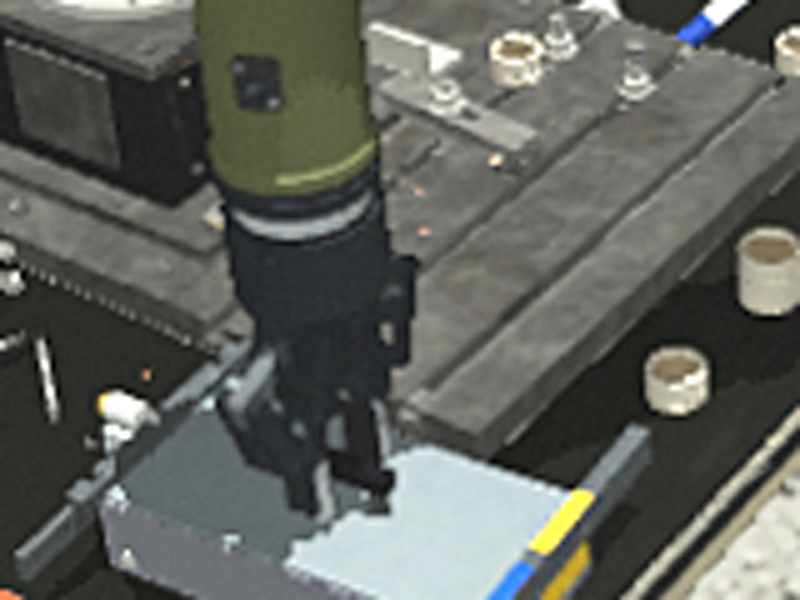

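Fingers straddle the bar. Close lightly.

```bash
python3 -m jog '[[2,0,0,0,0,0,0],[1,0,0,0,0,0,0],[0,0,0,0,0,0,0],[0,0,0,0,0,0,0]]' 50; python3 -c "
from h import *
tcp()"
```

```text
time_s: 6.1
ee_pos: [0.5149, 0.3211, 0.0603]
tcp_rot: [-0.031, 0.706, 0.029, 0.707]
ft_force: [-1.6, -4.8, 6.2]
grip_width: 0.0107
t 6.1 p [0.5149 0.3211 0.0603] F [-1.6 -4.8  6.2] w 0.0107
```

```bash
python3 -m jog '[[0,-0.4,0,0,0,0,0],[0,0,-1.3,0,0,0,0],[0,0,-1.3,0,0,0,0],[0,0,-1.3,0,0,0,0],[0,0,-1.3,0,0,0,0]]' 50; python3 -m jog '[[0,0,0,0,0,0,0],[0,0,0,0,0,0,0]]'; python3 -c "
from h import *
tcp()"
```

```text
time_s: 6.72
ee_pos: [0.5196, 0.2691, 0.0606]
tcp_rot: [-0.03, 0.706, 0.03, 0.707]
ft_force: [6.7, -1.3, -15.1]
grip_width: 0.0102
time_s: 6.98
ee_pos: [0.5196, 0.2687, 0.0606]
tcp_rot: [-0.03, 0.706, 0.03, 0.707]
ft_force: [7.0, 1.1, -18.9]
grip_width: 0.011
t 6.97 p [0.5196 0.2687 0.0606] F [  7.    1.1 -18.9] w 0.011
```

```bash
python3 -m jog '[[0,0.2,0,0,0,0,0],[4,0,0,0,0,0,0],[4,0,0,0,0,0,0],[4,-3,0,0,0,0,0],[4,-6,0,0,0,0,0]]' 50; python3 -m jog '[[4,-5,0,0,0,0,0],[5,-3,0,-4,0.176,0,0],[5,0,0,0,0.176,0,0],[5,0,0,0,0.176,0,0],[5,0,0,0,0.176,0,0]]'; python3 -m jog '[[5,0,0,0,0.176,0,0],[5,0,0,0,0.176,0,0],[5,0,0,0,0.176,0,0],[5,0,0,0,0.176,0,0],[5,0,0,0,0.15,0,0]]';  python3 -c "
from h import *
go((.4508,.0171,.15),.09)
s=grab('scene','s4'); crop(s,165,185,365,335,4,'s4')"
```

```text
time_s: 7.6
ee_pos: [0.5165, 0.2702, 0.1499]
tcp_rot: [-0.031, 0.708, 0.031, 0.705]
ft_force: [1.4, -0.3, 0.3]
grip_width: 0.0399
time_s: 8.22
ee_pos: [0.4777, 0.268, 0.231]
tcp_rot: [0.217, 0.673, -0.216, 0.673]
ft_force: [-1.1, 0.0, 0.1]
grip_width: 0.0504
time_s: 8.85
ee_pos: [0.4776, 0.2683, 0.2308]
tcp_rot: [0.476, 0.523, -0.475, 0.523]
ft_force: [0.7, 0.1, -0.2]
grip_width: 0.0498
t 8.85 p [0.4776 0.2683 0.2308] F [ 0.7  0.1 -0.2] w 0.0498
M cols x,y,z [[0.0, 0.001, -1.0], [0.995, 0.096, 0.0], [0.096, -0.995, -0.001]]
shift tool cm [ 8.06 -5.07 24.75]
rotvec tool [ 0.006 -0.001 -0.   ] deg 0.3
```

View pics/s4.png

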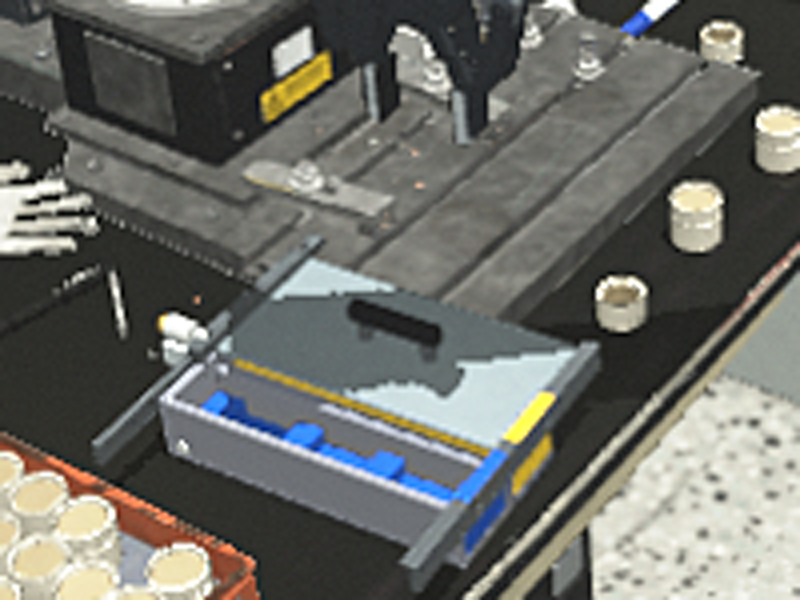

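```bash
python3 -m jog '[[5,0,-1,4.95,0,0,0],[5,0,-1,4.95,0,0,0],[5,0,-1,4.95,0,0,0],[5,4,-1,4.95,0,0,0],[5,4,-1,4.95,0,0,0]]';  python3 -c "
from h import *
go((.4508,.0171,.011),.09)
t=grab('top'); bushes(t)
s=grab('scene','s5'); crop(s,265,145,425,265,5,'s5')"
```

```text
time_s: 9.52
ee_pos: [0.4537, 0.0177, 0.1527]
tcp_rot: [0.474, 0.524, -0.474, 0.526]
ft_force: [1.9, -0.7, 0.4]
grip_width: 0.0502
t 9.53 p [0.4537 0.0177 0.1527] F [ 1.9 -0.7  0.4] w 0.0502
M cols x,y,z [[0.003, -0.002, -1.0], [0.995, 0.102, 0.003], [0.102, -0.995, 0.002]]
shift tool cm [14.16 -0.33  0.  ]
rotvec tool [ 0.012  0.002 -0.003] deg 0.7
tall 0.98 [322.5 226. ] 12 13 -> [ 0.4467 -0.0991  0.036 ]
tall 1.0 [269. 226.] 45 37 -> [0.4504 0.0667 0.036 ]
short 0.5 [356.  188.5] 11 12 -> [ 0.5621 -0.2078  0.02  ]
```

View pics/s5.png

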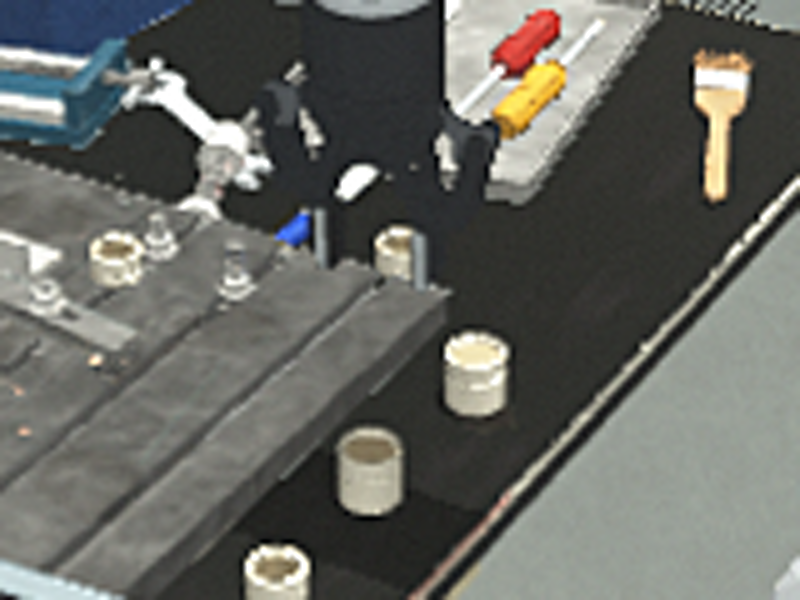

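```bash
python3 -m jog '[[5,5,-0.3,0,0,0,0],[5,4,0,0,0,0,0],[5,0,0,0,0,0,0]]';  python3 -c "
from h import *
go((.4508,.0171,.012),.09)
s=grab('scene','s6'); crop(s,265,145,425,265,5,'s6')"
```

```text
time_s: 10.0
ee_pos: [0.4481, 0.02, 0.061]
tcp_rot: [0.473, 0.527, -0.474, 0.523]
ft_force: [0.4, 0.6, 1.1]
grip_width: 0.0499
t 10.0 p [0.4481 0.02   0.061 ] F [0.4 0.6 1.1] w 0.0499
M cols x,y,z [[-0.005, 0.002, -1.0], [0.995, 0.103, -0.005], [0.103, -0.995, -0.003]]
shift tool cm [4.9  0.26 0.33]
rotvec tool [ 0.013 -0.003  0.005] deg 0.8
```

View pics/s6.png

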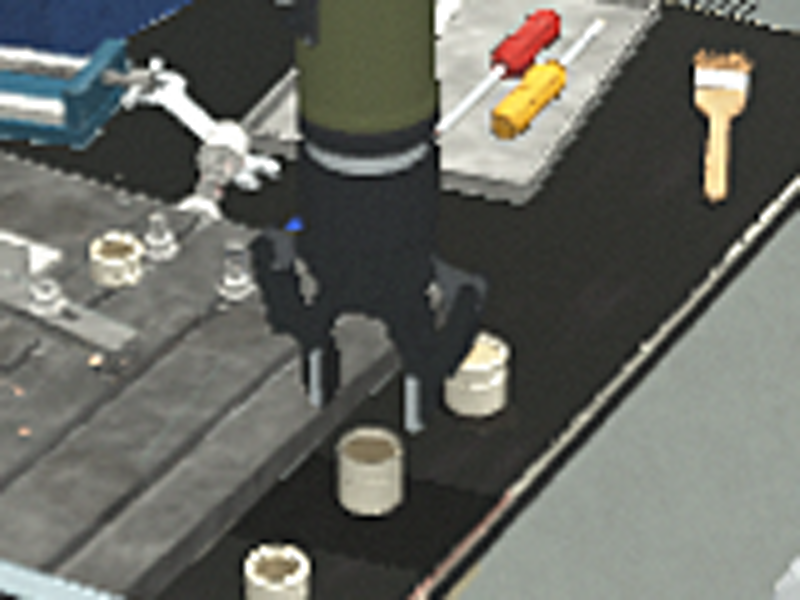

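```bash
python3 -m jog '[[5,2,0.25,0.3,0.01,0,0],[5,0,0,0,0,0,0]]';  python3 -c "
from h import *
go((.4508,.0171,.012),.09)
t=grab('top','x');s=grab('scene','s7'); crop(s,265,145,425,265,5,'s7')"
```

```text
time_s: 10.3
ee_pos: [0.454, 0.016, 0.0439]
tcp_rot: [0.477, 0.522, -0.477, 0.522]
ft_force: [-0.5, 0.9, 0.2]
grip_width: 0.0503
t 10.3 p [0.454  0.016  0.0439] F [-0.5  0.9  0.2] w 0.0503
M cols x,y,z [[0.001, 0.0, -1.0], [0.996, 0.09, 0.001], [0.09, -0.996, -0.0]]
shift tool cm [ 3.19 -0.31 -0.13]
rotvec tool [ 0.    -0.    -0.001] deg 0.1
```

View pics/s7.png

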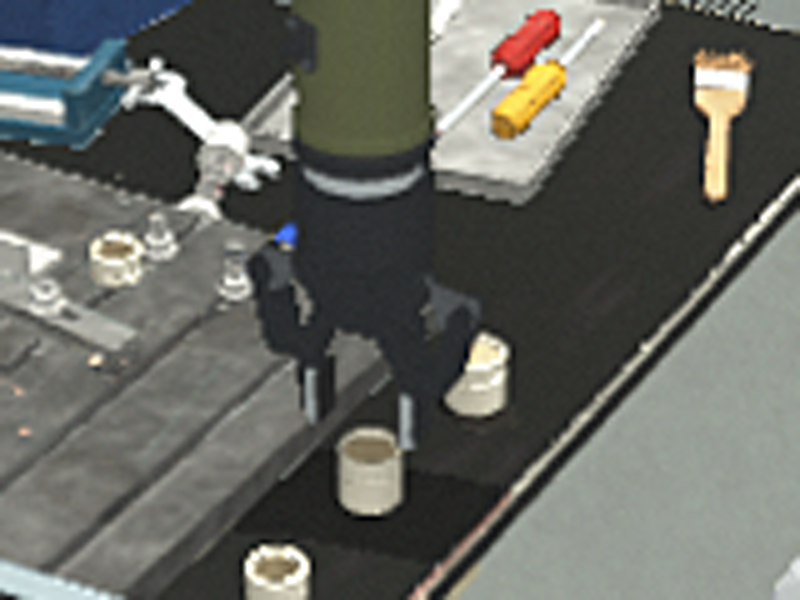

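```bash
python3 -m jog '[[5,0,0,0,0,0,0],[5,0,0,0,0,0,0]]';  python3 -c "
from h import *
s,M=tcp()
f=grab('scene')
c=lambda P:(proj(f,P)-[265,145])*5
print('tcp',c(s['ee_pos']),'bush top',c((.4508,.0171,.036)),c((.4508,.0171,0)))
print('dx',c((.4608,.0171,.036)),'dy',c((.4508,.0271,.036)))
tcp()
"
```

```text
time_s: 10.65
ee_pos: [0.4537, 0.0156, 0.0434]
tcp_rot: [0.477, 0.521, -0.477, 0.522]
ft_force: [0.2, -0.9, 0.6]
grip_width: 0.0501
t 10.65 p [0.4537 0.0156 0.0434] F [ 0.2 -0.9  0.6] w 0.0501
tcp [[363.9013538  432.00224056]] bush top [[366.90286837 445.48872263]] [[367.31885246 496.07685405]]
dx [[351.94313455 440.17919983]] dy [[357.71228117 454.40338569]]
t 10.7 p [0.4535 0.0156 0.0432] F [-0.9  0.1  1.1] w 0.0501
```

```bash
python3 -m jog '[[5,1.5,-0.4,-0.15,0,0,0],[5,1.6,0,0,0,0,0],[5,0,0,0,0,0,0],[5,0,0,0,0,0,0]]';  python3 -c "
from h import *
tcp()
s=grab('scene','s8'); crop(s,265,145,425,265,5,'s8')"
```

```text
time_s: 11.2
ee_pos: [0.449, 0.0171, 0.0114]
tcp_rot: [0.477, 0.522, -0.477, 0.522]
ft_force: [0.4, -0.5, 0.5]
grip_width: 0.0502
t 11.2 p [0.449  0.0171 0.0114] F [ 0.4 -0.5  0.5] w 0.0502
```

View pics/s8.png

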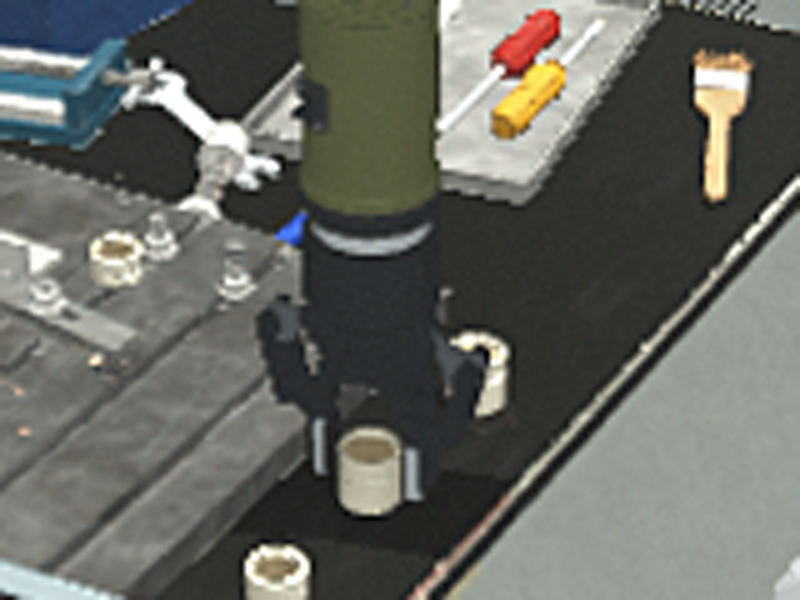

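Fingers straddle the bush. Close and lift a little.

```bash
python3 -m jog '[[3,0,0,0,0,0,0],[3,0,0,0,0,0,0],[3,0,0,0,0,0,0],[3,0,0,0,0,0,0]]' 30; python3 -m jog '[[3,-3,0,0,0,0,0],[3,-5,0,0,0,0,0],[3,-5,0,0,0,0,0],[3,0,0,0,0,0,0]]' 30;  python3 -c "
from h import *
tcp()
s=grab('scene','s9'); crop(s,265,145,425,265,5,'s9')
c=np.array([.514,.322]);a=.09
for k,(x,y) in dict(t0=(-61,26),t2=(61,26),s0=(-61,-26),s2=(61,-26)).items(): print(k,c+np.array([x*np.cos(a)-y*np.sin(a),x*np.sin(a)+y*np.cos(a)])/1e3)
go((.451,.3424,.14),.09)"
```

```text
time_s: 11.75
ee_pos: [0.4497, 0.0168, 0.0123]
tcp_rot: [0.477, 0.521, -0.477, 0.522]
ft_force: [-1.5, 0.2, 6.7]
grip_width: 0.0344
time_s: 12.25
ee_pos: [0.4518, 0.0164, 0.145]
tcp_rot: [0.478, 0.519, -0.476, 0.524]
ft_force: [0.3, 0.4, -0.8]
grip_width: 0.0346
t 12.25 p [0.4518 0.0164 0.145 ] F [ 0.3  0.4 -0.8] w 0.0346
t0 [0.45091004 0.34241218]
t2 [0.57241627 0.35337736]
s0 [0.45558373 0.29062264]
s2 [0.57708996 0.30158782]
t 12.3 p [0.45   0.0162 0.1428] F [-0.2 -0.3 -1. ] w 0.0347
M cols x,y,z [[0.003, -0.002, -1.0], [0.996, 0.088, 0.003], [0.088, -0.996, 0.002]]
shift tool cm [  0.21   2.97 -32.48]
rotvec tool [-0.002  0.002 -0.003] deg 0.2
```

View pics/s9.png

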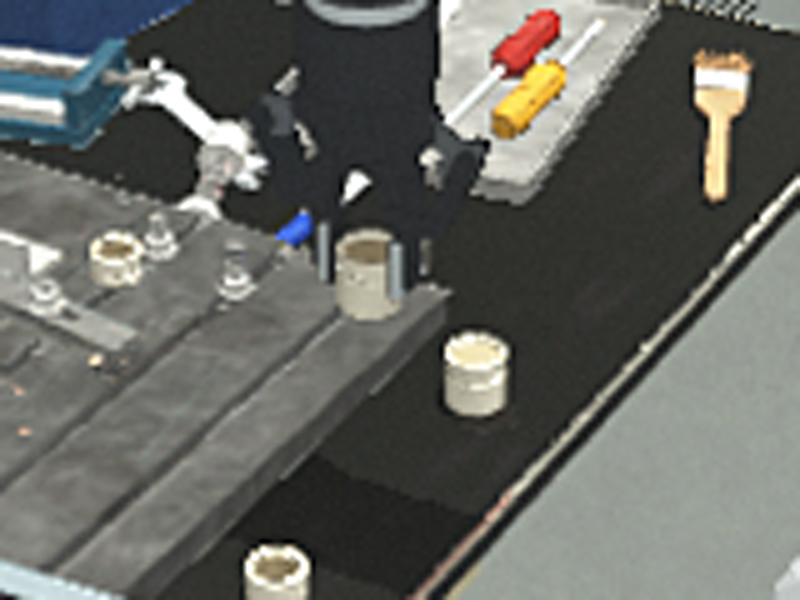

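```bash
python3 -c "
from h import *
f=grab('scene')
c=lambda P:(proj(f,P)-[265,145]).round(1)*5
s,M=tcp();p=s['ee_pos'];y=M[:,1];z=M[:,2]
for dz in(.01,0,-.01,-.02):
  print(dz,'near',c(p-.018*y-.011*z+[0,0,dz]),'far',c(p+.018*y-.011*z+[0,0,dz]), 'ctr',c(p+[0,0,dz]),'nearedge bush',c(p+np.array([-.55,.85,0])*.018+[0,0,dz]))
"
```

```text
t 12.35 p [0.4487 0.0163 0.1414] F [ 1.2 -0.2 -1.1] w 0.0343
0.01 near [[390.5 291.5]] far [[331. 276.]] ctr [[369.5 274. ]] nearedge bush [[370.5 292. ]]
0 near [[390.5 307. ]] far [[331.  291.5]] ctr [[369.5 289.5]] nearedge bush [[370.5 307.5]]
-0.01 near [[390.5 322.5]] far [[331.5 307. ]] ctr [[369.5 305. ]] nearedge bush [[370.5 323. ]]
-0.02 near [[390.5 338. ]] far [[331.5 322.5]] ctr [[370. 320.]] nearedge bush [[370.5 338.5]]
```

```bash
python3 -m jog '[[3,0,0.5,-5.4,0,0,0],[3,0,0.5,-5.4,0,0,0],[3,0,0.5,-5.4,0,0,0],[3,0,0.5,-5.4,0,0,0],[3,0,0.5,-5.4,0,0,0]]'; python3 -m jog '[[3,0,0.5,-5.4,0,0,0],[3,0,0,0,0,0,0],[3,0,0,0,0,0,0],[3,0,0,0,0,0,0]]' ;  python3 -c "
from h import *
go((.451,.3424,.08),.09)
s=grab('scene','s10'); crop(s,165,205,325,325,5,'s10')
s=grab('top','t10'); crop(s,130,150,250,250,6,'t10')
"
```

```text
time_s: 12.98
ee_pos: [0.4489, 0.2886, 0.1394]
tcp_rot: [0.476, 0.522, -0.478, 0.521]
ft_force: [1.0, -0.8, -1.2]
grip_width: 0.0347
time_s: 13.48
ee_pos: [0.4506, 0.34, 0.1406]
tcp_rot: [0.477, 0.521, -0.479, 0.521]
ft_force: [-0.1, -0.3, -0.3]
grip_width: 0.035
t 13.47 p [0.4506 0.34   0.1406] F [-0.1 -0.3 -0.3] w 0.035
M cols x,y,z [[-0.001, -0.002, -1.0], [0.996, 0.086, -0.001], [0.086, -0.996, 0.002]]
shift tool cm [ 6.06  0.07 -0.25]
rotvec tool [-0.003  0.002  0.001] deg 0.2
```

View pics/s10.png

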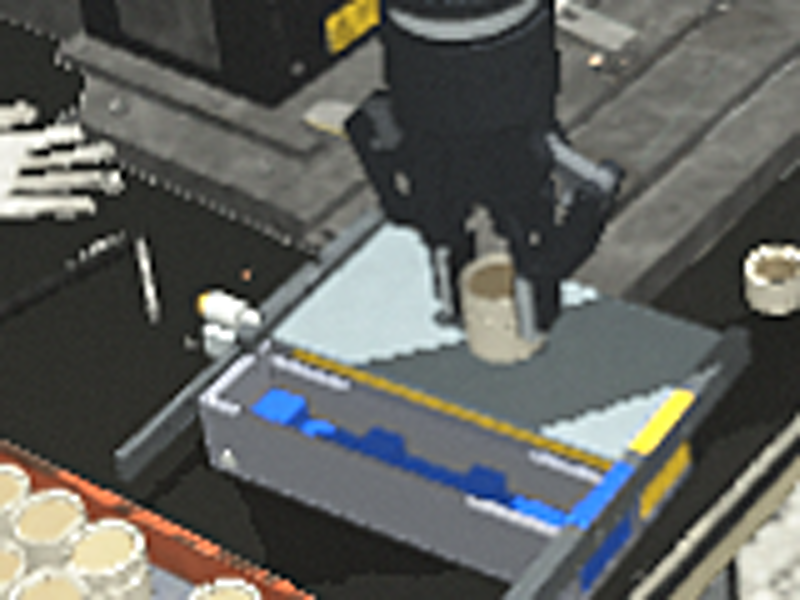

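```bash
cat >> h.py <<'E'
C=np.array([.514,.322]);A=.087
def case(x,y,z,c=None,a=None):
    c=C if c is None else c; a=A if a is None else a
    return np.array([c[0]+(x*np.cos(a)-y*np.sin(a))/1e3,c[1]+(x*np.sin(a)+y*np.cos(a))/1e3,z/1e3])
E
python3 - <<'E'
from h import *
f=grab("scene"); x0,y0,s=165,205,5
im=cv2.resize(f["frame"][y0:325,x0:325,::-1],None,fx=s,fy=s,interpolation=cv2.INTER_CUBIC)
def ln(P,col):
    q=((proj(f,P)-[x0,y0]+.5)*s).astype(int); cv2.polylines(im,[q.reshape(-1,1,2)],True,col,1)
ln([case(x,y,45) for x,y in((-111,53),(111,53),(111,-53),(-111,-53))],(0,255,0))
ln([case(x,y,45) for x,y in((-104,47),(104,47),(104,5),(-104,5))],(0,0,255))
for r in(-30.5,30.5): ln([case(r+dx,y,19) for dx,y in((-9.5,47),(9.5,47),(9.5,5),(-9.5,5))],(255,255,0))
for sx in(-114,114): ln([case(sx,y,55) for y in(-107,107)],(255,0,255))
ln([case(x,-52+y,50) for x,y in((-110,52.5),(110,52.5),(110,-52.5),(-110,-52.5))],(0,255,255))
cv2.imwrite("pics/o1.png",im)
E
```

```text
(no output)
```

View pics/o1.png

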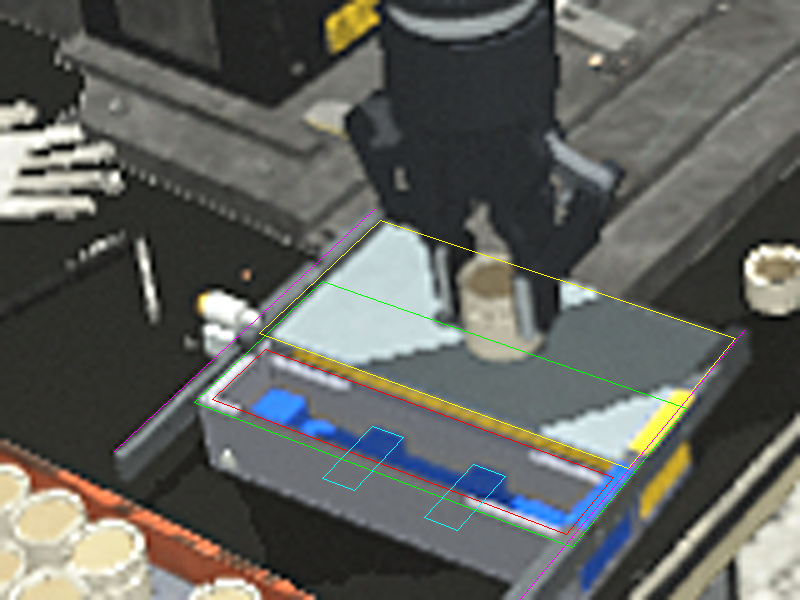

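```bash
python3 -m jog '[[3,3,0,-0.25,0,0,0],[3,3,0,0,0,0,0],[3,0,0,0,0,0,0],[3,0,0,0,0,0,0]]';  python3 -c "
from h import *
go((.4502,.3424,.018),.087)
s=grab('scene','s11'); crop(s,165,205,325,325,5,'s11')
"
```

```text
time_s: 14.12
ee_pos: [0.4506, 0.3447, 0.0828]
tcp_rot: [0.478, 0.521, -0.477, 0.522]
ft_force: [-0.9, 0.3, -0.1]
grip_width: 0.0347
t 14.12 p [0.4506 0.3447 0.0828] F [-0.9  0.3 -0.1] w 0.0347
M cols x,y,z [[0.001, 0.001, -1.0], [0.996, 0.088, 0.001], [0.088, -0.996, -0.001]]
shift tool cm [ 6.48 -0.07  0.23]
rotvec tool [ 0.001 -0.001 -0.001] deg 0.1
```

View pics/s11.png

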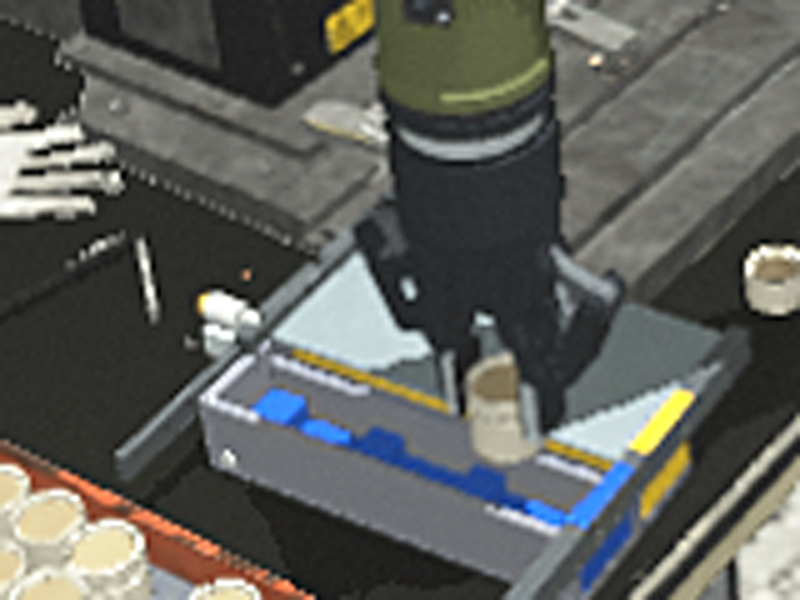

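```bash
python3 -m jog '[[3,2,0,0.2,0,0,0],[3,1.3,0,0,0,0,0],[3,1.2,0,0,0,0,0],[3,0,0,0,0,0,0],[3,0,0,0,0,0,0]]';  python3 -c "
from h import *
go((.4502,.3424,.018),.087)
s=grab('scene','s12'); crop(s,165,205,325,325,5,'s12')
"
```

```text
time_s: 14.8
ee_pos: [0.4501, 0.343, 0.0368]
tcp_rot: [0.477, 0.522, -0.477, 0.522]
ft_force: [0.4, 0.3, -0.9]
grip_width: 0.0346
t 14.8 p [0.4501 0.343  0.0368] F [ 0.4  0.3 -0.9] w 0.0346
M cols x,y,z [[0.0, 0.0, -1.0], [0.996, 0.089, 0.0], [0.089, -0.996, -0.0]]
shift tool cm [1.88 0.   0.06]
rotvec tool [ 0.002 -0.    -0.   ] deg 0.1
```

View pics/s12.png

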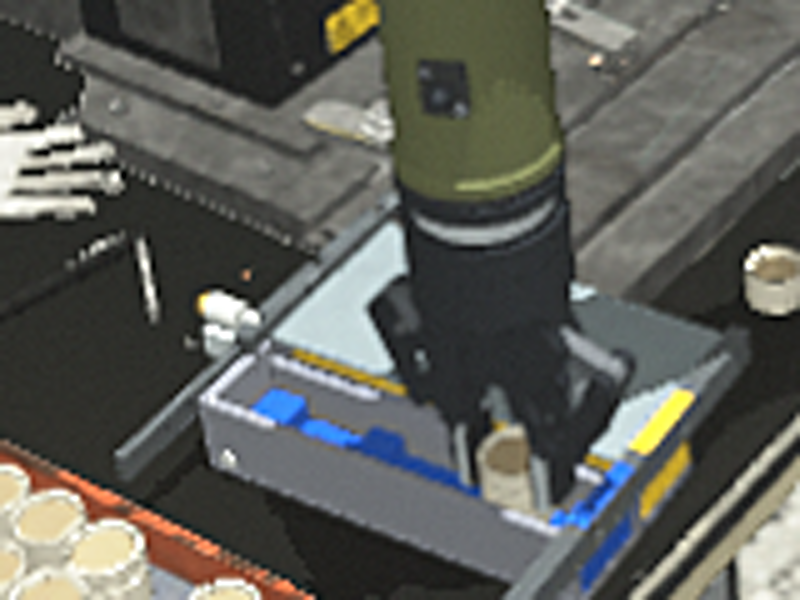

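Going into the cell well. Lower with force watch.

```bash
python3 -m jog '[[3,0.8,0,0,0,0,0],[3,0.6,0,0,0,0,0],[3,0.2,0,0,0,0,0],[3,0,0,0,0,0,0]]'; python3 -m jog '[[3,0.2,0,0,0,0,0],[3,0,0,0,0,0,0]]'
```

```text
time_s: 15.35
ee_pos: [0.45, 0.3426, 0.0204]
tcp_rot: [0.477, 0.522, -0.477, 0.522]
ft_force: [0.9, 0.3, -0.9]
grip_width: 0.0346
time_s: 15.6
ee_pos: [0.4501, 0.3426, 0.0186]
tcp_rot: [0.477, 0.522, -0.477, 0.522]
ft_force: [0.7, 0.6, -1.8]
grip_width: 0.0345
```

```bash
python3 -m jog '[[3,0.15,0,0,0,0,0],[3,0,0,0,0,0,0]]'; python3 -m jog '[[3,0.15,0,0,0,0,0],[3,0,0,0,0,0,0]]'
```

```text
time_s: 15.85
ee_pos: [0.4502, 0.3427, 0.0183]
tcp_rot: [0.477, 0.521, -0.477, 0.522]
ft_force: [-2.8, -2.9, 7.0]
grip_width: 0.0344
time_s: 16.1
ee_pos: [0.4502, 0.3428, 0.0182]
tcp_rot: [0.477, 0.521, -0.478, 0.522]
ft_force: [-5.4, -4.5, 19.8]
grip_width: 0.0348
```

```bash
python3 -m jog '[[3.2,-0.2,0,0,0,0,0],[4.8,0,0,0,0,0,0],[4.8,0,0,0,0,0,0],[4.8,-3,0,0,0,0,0],[4.8,-6,0,0,0,0,0]]'; python3 -m jog '[[4.8,-4,0,5,0,0,0],[4.8,0,0,5,0,0,0]]'; python3 -c "
from h import *
go((.446,-.099,.15),.087)
s=grab('scene','s13'); crop(s,165,205,325,325,5,'s13')
t=grab('top'); bushes(t)"
```

```text
time_s: 16.73
ee_pos: [0.4488, 0.3411, 0.1062]
tcp_rot: [0.475, 0.522, -0.479, 0.521]
ft_force: [1.8, 0.4, 0.2]
grip_width: 0.0478
time_s: 16.98
ee_pos: [0.4605, 0.2453, 0.1496]
tcp_rot: [0.478, 0.521, -0.475, 0.523]
ft_force: [1.0, -0.5, -0.8]
grip_width: 0.0479
t 16.98 p [0.4605 0.2453 0.1496] F [ 1.  -0.5 -0.8] w 0.0479
M cols x,y,z [[0.005, 0.002, -1.0], [0.996, 0.091, 0.006], [0.091, -0.996, -0.002]]
shift tool cm [-0.12 -4.59 34.16]
rotvec tool [ 0.005 -0.002 -0.006] deg 0.4
short 0.52 [252.5 226.5] 12 12 -> [0.4499 0.1201 0.02  ]
tall 0.96 [322. 226.] 13 13 -> [ 0.4467 -0.0976  0.036 ]
short 0.53 [356. 188.] 11 11 -> [ 0.5637 -0.2079  0.02  ]
```

View pics/s13.png

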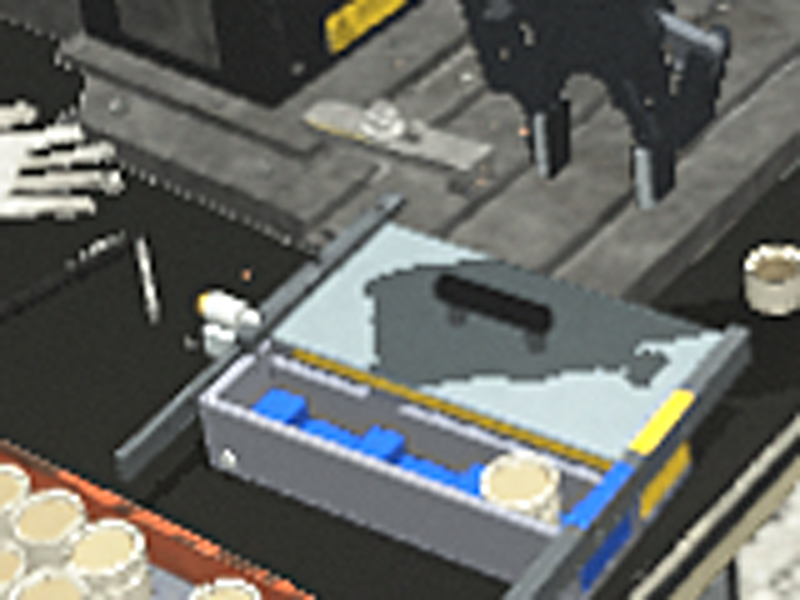

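```bash
python3 -m jog '[[5,0,-0.7,5,0,0,0],[5,0,-0.7,5,0,0,0],[5,0,-0.7,5,0,0,0],[5,0,-0.7,5,0,0,0],[5,0,-0.7,5,0,0,0]]'; python3 -m jog '[[5,3,-0.6,4.6,0,0,0],[5,3,-0.5,4.5,0,0,0],[5,0,0,0,0,0,0],[5,0,0,0,0,0,0]]';python3 -c "
from h import *
go((.445,-.098,.012),.087)
s=grab('scene','s14'); crop(s,285,145,445,265,5,'s14')
q=lambda P:((proj(s,P)-[285,145])*5+2).round(); print(q((.445,-.098,.036)),q((.445,-.098,0)))
t=grab('top'); bushes(t)"
```

```text
time_s: 17.7
ee_pos: [0.446, -0.0094, 0.1467]
tcp_rot: [0.477, 0.521, -0.477, 0.522]
ft_force: [0.1, -0.1, -0.6]
grip_width: 0.0499
time_s: 18.2
ee_pos: [0.4436, -0.0983, 0.0867]
tcp_rot: [0.477, 0.522, -0.477, 0.522]
ft_force: [1.1, 0.4, -0.7]
grip_width: 0.05
t 18.2 p [ 0.4436 -0.0983  0.0867] F [ 1.1  0.4 -0.7] w 0.05
M cols x,y,z [[0.0, 0.001, -1.0], [0.996, 0.09, 0.0], [0.09, -0.996, -0.001]]
shift tool cm [ 7.47  0.14 -0.01]
rotvec tool [ 0.003 -0.001 -0.   ] deg 0.2
[[377. 354.]] [[376. 403.]]
short 0.56 [252.5 226.5] 12 12 -> [0.4499 0.1201 0.02  ]
tall 0.98 [325.5 228.5] 42 32 -> [ 0.4387 -0.1082  0.036 ]
short 0.53 [356.  188.5] 11 12 -> [ 0.5621 -0.2078  0.02  ]
```

View pics/s14.png

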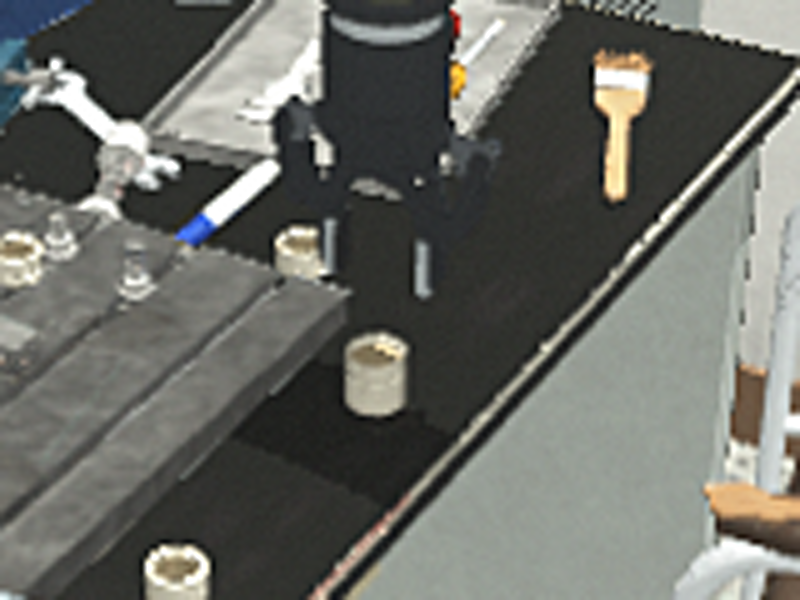

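```bash
python3 -m jog '[[5,4,0.1,0,0,0,0],[5,2,0,0,0,0,0],[5,1.5,0,0,0,0,0],[5,0,0,0,0,0,0],[5,0,0,0,0,0,0]]';python3 -c "
from h import *
go((.445,-.098,.012),.087)
s=grab('scene','s15'); crop(s,285,145,445,265,5,'s15')"
```

```text
time_s: 18.92
ee_pos: [0.4453, -0.0993, 0.0126]
tcp_rot: [0.477, 0.521, -0.477, 0.522]
ft_force: [1.0, -0.3, -0.7]
grip_width: 0.0502
t 18.93 p [ 0.4453 -0.0993  0.0126] F [ 1.  -0.3 -0.7] w 0.0502
M cols x,y,z [[0.002, -0.001, -1.0], [0.996, 0.089, 0.001], [0.089, -0.996, 0.001]]
shift tool cm [ 0.06 -0.02 -0.13]
rotvec tool [ 0.003  0.001 -0.001] deg 0.2
```

View pics/s15.png

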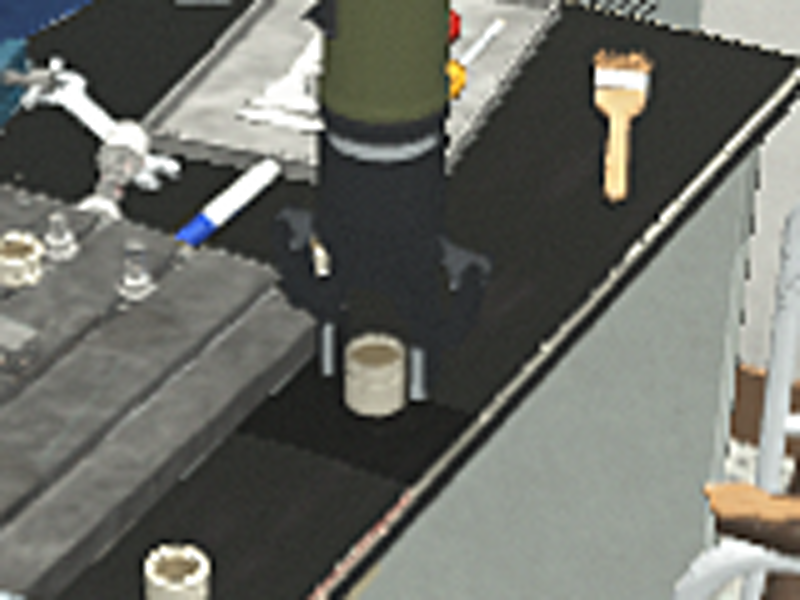

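```bash
python3 -m jog '[[3,0,0,0,0,0,0],[3,0,0,0,0,0,0],[3,0,0,0,0,0,0],[3,0,0,0,0,0,0]]' 30; python3 -m jog '[[3,-3,0,0,0,0,0],[3,-5,0,0,0,0,0],[3,-5,0,0,0,0,0],[3,0,0,0,0,0,0],[3,0,0,0,0,0,0]]' 30; python3 -c "
from h import *
print(case(61,26,6,c=np.array([.5132,.322])))
go((.5720,.3535,.14),.087)"
```

```text
time_s: 19.48
ee_pos: [0.4454, -0.0998, 0.0127]
tcp_rot: [0.477, 0.521, -0.477, 0.522]
ft_force: [-1.1, -0.5, 6.3]
grip_width: 0.035
time_s: 20.1
ee_pos: [0.4437, -0.0997, 0.1412]
tcp_rot: [0.477, 0.522, -0.478, 0.522]
ft_force: [-0.6, -0.0, -1.5]
grip_width: 0.0348
[0.57171014 0.35320197 0.006     ]
t 20.1 p [ 0.4437 -0.0997  0.1412] F [-0.6 -0.  -1.5] w 0.0348
M cols x,y,z [[-0.001, -0.001, -1.0], [0.996, 0.088, -0.001], [0.088, -0.996, 0.001]]
shift tool cm [  0.07  16.79 -44.01]
rotvec tool [0.002 0.001 0.001] deg 0.1
```

```bash
python3 -m jog '[[3,0,1.8,-4.9,0,0,0],[3,0,1.8,-4.9,0,0,0],[3,0,1.8,-4.9,0,0,0],[3,0,1.8,-4.9,0,0,0],[3,0,1.8,-4.9,0,0,0]]'; python3 -m jog '[[3,0,1.8,-4.9,0,0,0],[3,0,2,-4.9,0,0,0],[3,0,2,-4.9,0,0,0],[3,0,2,-4.8,0,0,0],[3,0,0,0,0,0,0]]' ; python3 -m jog '[[3,3,0,0,0,0,0],[3,3,0,0,0,0,0],[3,0,0,0,0,0,0],[3,0,0,0,0,0,0]]'; python3 -c "
from h import *
go((.5717,.3532,.018),.087)
s=grab('scene','s16'); crop(s,165,205,325,325,5,'s16')"
```

```text
time_s: 20.72
ee_pos: [0.5114, 0.1536, 0.1396]
tcp_rot: [0.476, 0.523, -0.478, 0.521]
ft_force: [0.7, -0.5, 0.1]
grip_width: 0.0348
time_s: 21.35
ee_pos: [0.5691, 0.3594, 0.1385]
tcp_rot: [0.474, 0.526, -0.476, 0.522]
ft_force: [-0.8, -0.2, -0.9]
grip_width: 0.0348
time_s: 21.85
ee_pos: [0.5726, 0.3534, 0.0818]
tcp_rot: [0.477, 0.522, -0.477, 0.522]
ft_force: [-0.0, -0.3, -2.0]
grip_width: 0.0349
t 21.85 p [0.5726 0.3534 0.0818] F [-0.  -0.3 -2. ] w 0.0349
M cols x,y,z [[-0.0, -0.0, -1.0], [0.996, 0.088, -0.0], [0.088, -0.996, 0.0]]
shift tool cm [ 6.38 -0.09  0.01]
rotvec tool [0.002 0.    0.   ] deg 0.1
```

View pics/s16.png

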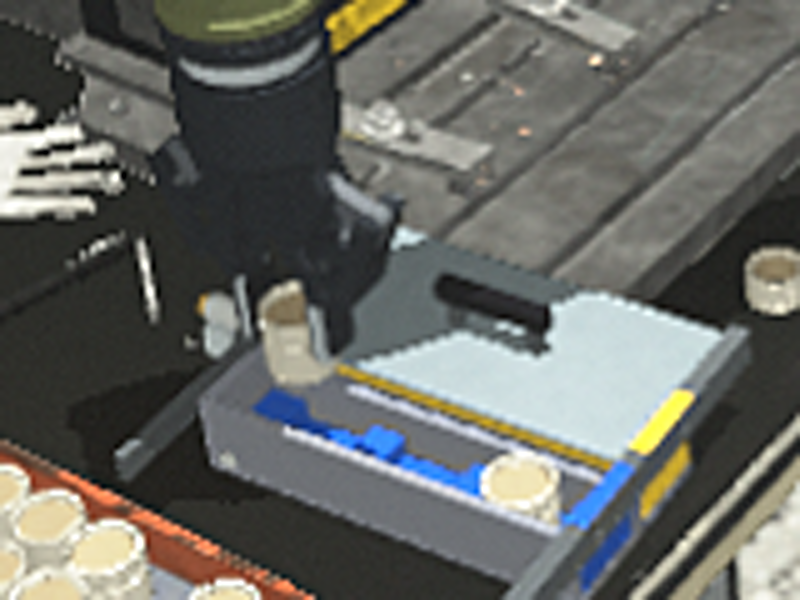

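```bash
python3 -m jog '[[3,2,-0.05,0,0,0,0],[3,2,0,0,0,0,0],[3,1.8,0,0,0,0,0],[3,0.2,0,0,0,0,0],[3,0,0,0,0,0,0]]'; python3 -m jog '[[3,0.2,0,0,0,0,0],[3,0,0,0,0,0,0]]'
```

```text
time_s: 22.52
ee_pos: [0.5719, 0.3538, 0.0215]
tcp_rot: [0.477, 0.522, -0.477, 0.522]
ft_force: [1.5, -0.6, -1.7]
grip_width: 0.0353
time_s: 22.78
ee_pos: [0.5723, 0.3538, 0.02]
tcp_rot: [0.477, 0.522, -0.477, 0.522]
ft_force: [0.2, -1.3, -0.5]
grip_width: 0.0348
```

```bash
python3 -m jog '[[3,0.15,0,0,0,0,0],[3,0,0,0,0,0,0]]'; python3 -m jog '[[3,0.1,0,0,0,0,0],[3,0,0,0,0,0,0]]'
```

```text
time_s: 23.02
ee_pos: [0.5724, 0.3539, 0.0189]
tcp_rot: [0.477, 0.522, -0.477, 0.522]
ft_force: [-0.1, -0.4, 2.8]
grip_width: 0.0349
time_s: 23.28
ee_pos: [0.5724, 0.3539, 0.0188]
tcp_rot: [0.477, 0.521, -0.477, 0.522]
ft_force: [-1.6, -2.1, 8.4]
grip_width: 0.0347
```

```bash
python3 -m jog '[[3.2,-0.1,0,0,0,0,0],[4.8,0,0,0,0,0,0],[4.8,0,0,0,0,0,0],[4.8,-3,0,0,0,0,0],[4.8,-6,0,0,0,0,0]]'; python3 -m jog '[[4,-5,0,0,0,0,0],[4,0,-3,4,-0.176,0,0],[4,0,0,0,-0.176,0,0],[4,0,0,0,-0.176,0,0],[4,0,0,0,-0.176,0,0]]'; python3 -m jog '[[4,0,0,0,-0.176,0,0],[4,0,0,0,-0.176,0,0],[4,0,0,0,-0.176,0,0],[4,0,0,0,-0.176,0,0],[4,0,0,0,-0.163,0,0]]'; python3 -c "
from h import *
go((.5175,.2705,.12),.087+np.pi/2)
s=grab('scene','s17'); crop(s,165,205,325,325,5,'s17')"
```

```text
time_s: 23.9
ee_pos: [0.5707, 0.352, 0.1059]
tcp_rot: [0.475, 0.522, -0.479, 0.521]
ft_force: [1.3, 0.3, 0.5]
grip_width: 0.048
time_s: 24.52
ee_pos: [0.5458, 0.3108, 0.158]
tcp_rot: [0.266, 0.655, -0.266, 0.655]
ft_force: [-0.6, 0.3, -0.5]
grip_width: 0.0398
time_s: 25.15
ee_pos: [0.5457, 0.3111, 0.1578]
tcp_rot: [-0.033, 0.707, 0.033, 0.706]
ft_force: [-0.2, 0.9, -0.1]
grip_width: 0.0403
t 25.15 p [0.5457 0.3111 0.1578] F [-0.2  0.9 -0.1] w 0.0403
M cols x,y,z [[-0.001, -0.0, -1.0], [-0.094, 0.996, 0.0], [0.996, 0.094, -0.001]]
shift tool cm [ 3.78 -3.77 -3.19]
rotvec tool [ 0.008 -0.001 -0.   ] deg 0.4
```

View pics/s17.png

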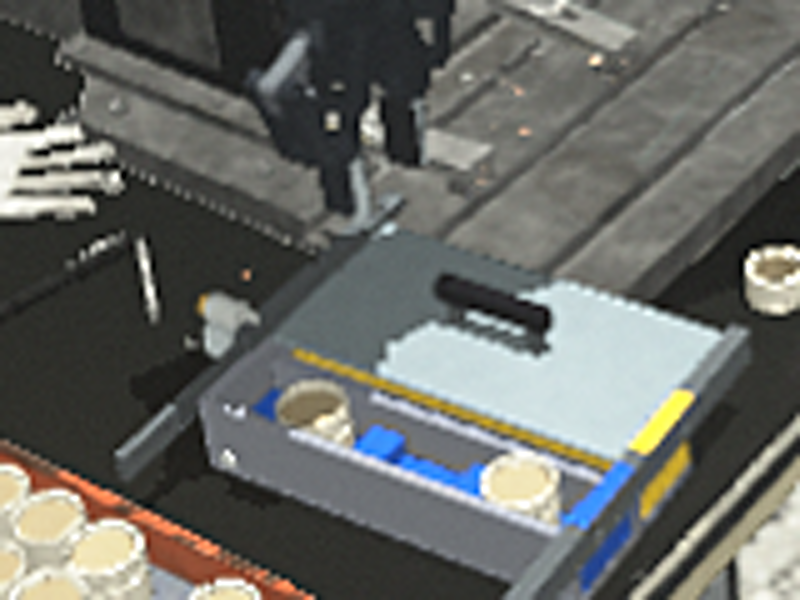

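```bash
python3 -m jog '[[4,0,-3.8,-3.2,0.005,0,0],[4,4,0,0,0,0,0],[4,3,0,0,0,0,0],[4,2.6,0,0,0,0,0],[4,0,0,0,0,0,0]]'; python3 -m jog '[[4,0,0,0,0,0,0]]'; python3 -c "
from h import *
go((.5175,.2705,.061),.087+np.pi/2)"
```

```text
time_s: 25.82
ee_pos: [0.5161, 0.2695, 0.0604]
tcp_rot: [-0.03, 0.708, 0.029, 0.705]
ft_force: [0.3, 0.4, -0.1]
grip_width: 0.0403
time_s: 25.95
ee_pos: [0.5176, 0.2711, 0.0632]
tcp_rot: [-0.029, 0.706, 0.03, 0.707]
ft_force: [0.2, 1.0, 0.2]
grip_width: 0.0399
t 25.95 p [0.5176 0.2711 0.0632] F [0.2 1.  0.2] w 0.0399
M cols x,y,z [[0.001, 0.001, -1.0], [-0.083, 0.997, 0.001], [0.997, 0.083, 0.001]]
shift tool cm [ 0.22 -0.06 -0.02]
rotvec tool [-0.003  0.001 -0.001] deg 0.2
```

```bash
python3 -m jog '[[2,0.15,0,0,0,0,0],[0,0,0,0,0,0,0],[0,0,0,0,0,0,0],[0,0,0,0,0,0,0]]' 50; python3 -m jog '[[0,0,1.5,0,0,0,0],[0,0,1.5,0,0,0,0],[0,0,1.5,0,0,0,0],[0,0,1.5,0,0,0,0]]'; python3 -m jog '[[0,0,1.5,0,0,0,0],[0,0,1.5,0,0,0,0],[0,0,1.5,0,0,0,0],[0,0,0,0,0,0,0]]'; python3 -m jog '[[0,0,0,0,0,0,0]]'
```

```text
time_s: 26.45
ee_pos: [0.5181, 0.2691, 0.0618]
tcp_rot: [-0.031, 0.706, 0.028, 0.707]
ft_force: [-1.0, -4.4, 5.8]
grip_width: 0.0107
time_s: 26.95
ee_pos: [0.5125, 0.33, 0.0618]
tcp_rot: [-0.03, 0.706, 0.029, 0.707]
ft_force: [-1.6, -4.3, 6.8]
grip_width: 0.0105
time_s: 27.45
ee_pos: [0.5085, 0.3747, 0.0618]
tcp_rot: [-0.031, 0.706, 0.029, 0.707]
ft_force: [-2.8, -6.0, 7.8]
grip_width: 0.0105
time_s: 27.58
ee_pos: [0.5085, 0.3746, 0.0617]
tcp_rot: [-0.031, 0.706, 0.029, 0.707]
ft_force: [-1.9, -5.1, 7.3]
grip_width: 0.0105
```

```bash
python3 -m jog '[[0,0,-0.1,0,0,0,0],[4,0,0,0,0,0,0],[4,0,0,0,0,0,0],[4,-3,0,0,0,0,0],[4,-6,0,0,0,0,0]]' 50; python3 -m jog '[[5,-4,-3,-3,0.176,0,0],[5,0,0,0,0.176,0,0],[5,0,0,0,0.176,0,0],[5,0,0,0,0.176,0,0],[5,0,0,0,0.176,0,0]]'; python3 -m jog '[[5,0,0,0,0.176,0,0],[5,0,0,0,0.176,0,0],[5,0,0,0,0.176,0,0],[5,0,0,0,0.163,0,0]]'; python3 -c "
from h import *
go((.4485,.1201,.12),.087)
s=grab('scene','s18'); crop(s,165,205,325,325,5,'s18'); t=grab('top'); bushes(t)"
```

```text
time_s: 28.2
ee_pos: [0.5077, 0.3729, 0.1491]
tcp_rot: [-0.031, 0.708, 0.029, 0.705]
ft_force: [0.8, -0.3, 0.2]
grip_width: 0.0397
time_s: 28.82
ee_pos: [0.4811, 0.342, 0.1907]
tcp_rot: [0.276, 0.651, -0.276, 0.651]
ft_force: [-0.4, 0.6, 0.7]
grip_width: 0.0502
time_s: 29.32
ee_pos: [0.4811, 0.3421, 0.1906]
tcp_rot: [0.48, 0.519, -0.48, 0.519]
ft_force: [0.3, -0.6, -0.2]
grip_width: 0.05
t 29.32 p [0.4811 0.3421 0.1906] F [ 0.3 -0.6 -0.2] w 0.05
M cols x,y,z [[0.0, 0.0, -1.0], [0.997, 0.079, 0.0], [0.079, -0.997, -0.0]]
shift tool cm [ 7.05 -5.   21.88]
rotvec tool [-0.008 -0.    -0.   ] deg 0.5
short 0.53 [252.5 226.5] 12 12 -> [0.4499 0.1201 0.02  ]
short 0.53 [356. 188.] 11 11 -> [ 0.5637 -0.2079  0.02  ]
tall 0.97 [250.5 183.5] 18 14 -> [0.5839 0.1222 0.036 ]
```

View pics/s18.png

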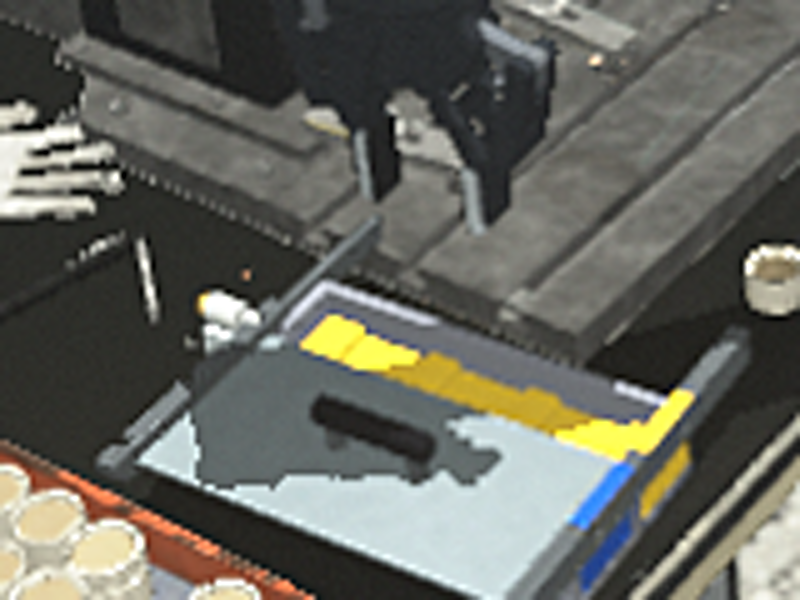

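```bash
python3 -m jog '[[4.8,0,-1.2,5.4,-0.008,0,0],[4.8,0,-1.2,5.4,0,0,0],[4.8,2,-1.3,5.4,0,0,0],[4.8,5,-1.3,5.4,0,0,0],[4.8,0,0,0,0,0,0]]';python3 -m jog '[[4.8,4,0,0,0,0,0],[4.8,3,0,0,0,0,0],[4.8,0,0,0,0,0,0]]'; python3 -c "
from h import *
go((.4485,.1201,.005),.087)
s=grab('scene','s19'); crop(s,245,175,405,295,5,'s19')
q=lambda P:((proj(s,P)-[245,175])*5+2).round(); print(q((.4485,.1201,.02)),q((.4485,.1201,0)))"
```

```text
time_s: 30.05
ee_pos: [0.4494, 0.126, 0.1257]
tcp_rot: [0.475, 0.522, -0.48, 0.521]
ft_force: [0.4, 0.3, 1.0]
grip_width: 0.048
time_s: 30.42
ee_pos: [0.4506, 0.1323, 0.0578]
tcp_rot: [0.475, 0.525, -0.476, 0.522]
ft_force: [-0.5, -0.4, -0.6]
grip_width: 0.0481
t 30.43 p [0.4506 0.1323 0.0578] F [-0.5 -0.4 -0.6] w 0.0481
M cols x,y,z [[-0.004, 0.001, -1.0], [0.995, 0.096, -0.004], [0.096, -0.995, -0.002]]
shift tool cm [ 5.28 -0.31  1.2 ]
rotvec tool [ 0.009 -0.002  0.004] deg 0.6
[[374. 418.]] [[375. 447.]]
```

View pics/s19.png

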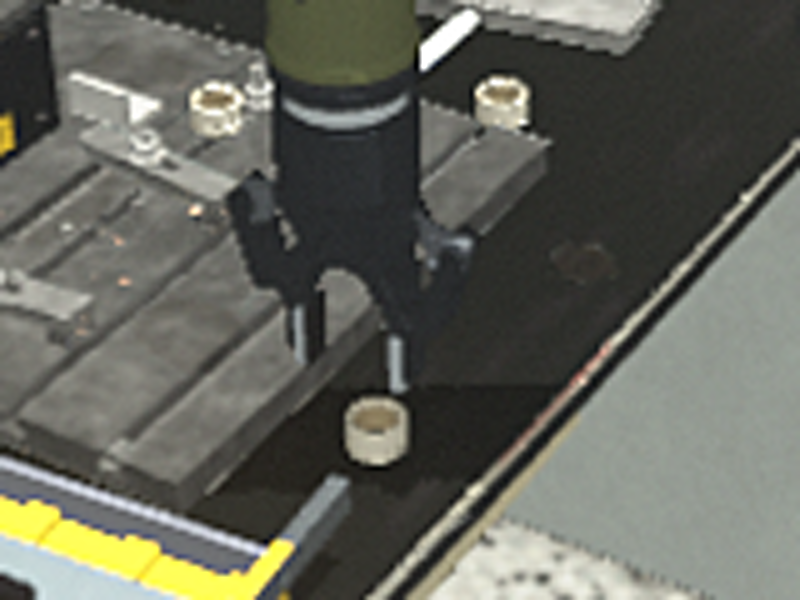

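```bash
python3 -m jog '[[4.8,0,-0.2,0.6,0,0,0],[4.8,0,0,0,0,0,0],[4.8,0,0,0,0,0,0]]'; python3 -c "
from h import *
go((.448,.1195,.005),.087)"
```

```text
time_s: 30.85
ee_pos: [0.4513, 0.1247, 0.0597]
tcp_rot: [0.477, 0.522, -0.476, 0.523]
ft_force: [0.2, 0.1, -0.5]
grip_width: 0.0483
t 30.85 p [0.4513 0.1247 0.0597] F [ 0.2  0.1 -0.5] w 0.0483
M cols x,y,z [[0.002, -0.001, -1.0], [0.996, 0.091, 0.002], [0.091, -0.996, 0.001]]
shift tool cm [ 5.47 -0.39  0.49]
rotvec tool [ 0.005  0.001 -0.002] deg 0.3
```

```bash
python3 -m jog '[[4.8,1,-0.4,0.45,0,0,0],[4.8,2,0,0,0,0,0],[4.8,0.3,0,0,0,0,0],[4.8,0,0,0,0,0,0]]'; python3 -c "
from h import *
go((.448,.1195,.005),.087)
s=grab('scene','s20'); crop(s,245,175,405,295,5,'s20')"
```

```text
time_s: 31.35
ee_pos: [0.4468, 0.1202, 0.0258]
tcp_rot: [0.476, 0.523, -0.476, 0.522]
ft_force: [-0.4, 0.4, -0.2]
grip_width: 0.0482
t 31.35 p [0.4468 0.1202 0.0258] F [-0.4  0.4 -0.2] w 0.0482
M cols x,y,z [[-0.001, 0.0, -1.0], [0.996, 0.092, -0.001], [0.092, -0.996, -0.0]]
shift tool cm [2.08 0.11 0.08]
rotvec tool [ 0.005 -0.     0.001] deg 0.3
```

View pics/s20.png

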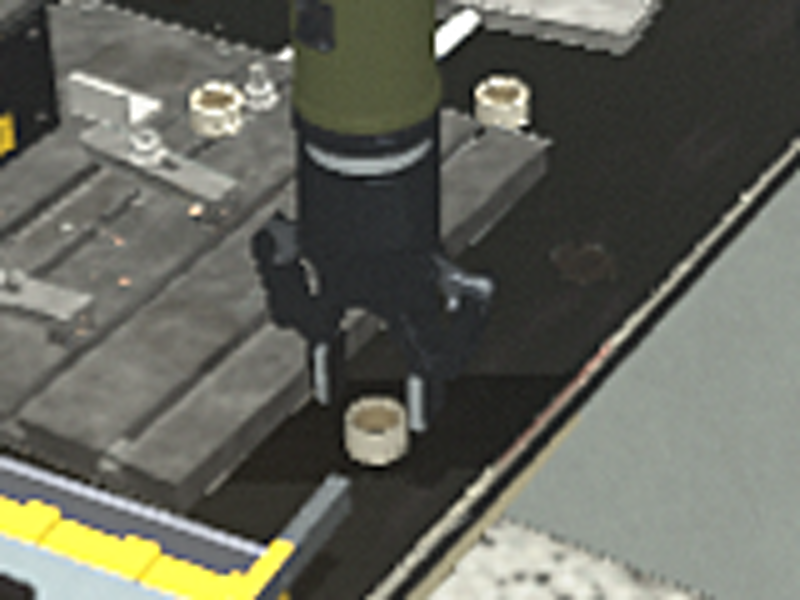

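```bash
python3 -m jog '[[4.8,1.5,0.1,0.05,0,0,0],[4.8,0.5,0,0,0,0,0],[4.8,0,0,0,0,0,0],[4.8,0,0,0,0,0,0]]'; python3 -m jog '[[2.8,0,0,0,0,0,0],[2.8,0,0,0,0,0,0],[2.8,0,0,0,0,0,0],[2.8,0,0,0,0,0,0]]' 30; python3 -m jog '[[2.8,-3,0,0,0,0,0],[2.8,-5,0,0,0,0,0],[2.8,-4,0,0,0,0,0],[2.8,0,0,0,0,0,0],[2.8,0,0,0,0,0,0]]'; python3 -c "
from h import *
for x in (-61,61): print(case(x,-26,22,c=np.array([.5132,.322])))
go((.5763,.3014,.12),.087)
s=grab('scene','s21'); crop(s,245,175,405,295,5,'s21')"
```

```text
time_s: 31.9
ee_pos: [0.4482, 0.1199, 0.006]
tcp_rot: [0.476, 0.523, -0.476, 0.523]
ft_force: [-0.2, 0.2, -0.3]
grip_width: 0.048
time_s: 32.4
ee_pos: [0.4484, 0.1198, 0.0063]
tcp_rot: [0.477, 0.522, -0.476, 0.523]
ft_force: [-1.5, -0.4, 6.2]
grip_width: 0.0326
time_s: 33.02
ee_pos: [0.4476, 0.1191, 0.1251]
tcp_rot: [0.476, 0.522, -0.477, 0.522]
ft_force: [-0.1, 0.0, -0.5]
grip_width: 0.0323
[0.45468986 0.29079803 0.022     ]
[0.57622844 0.30139864 0.022     ]
t 33.02 p [0.4476 0.1191 0.1251] F [-0.1  0.  -0.5] w 0.0323
M cols x,y,z [[-0.001, -0.001, -1.0], [0.996, 0.091, -0.001], [0.091, -0.996, 0.001]]
shift tool cm [  0.48  14.48 -16.98]
rotvec tool [0.005 0.001 0.001] deg 0.3
```

View pics/s21.png

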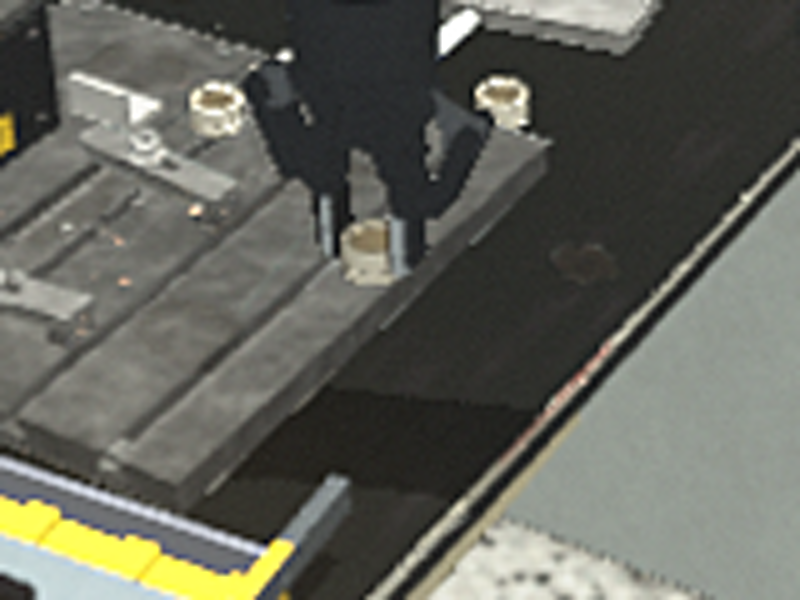

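```bash
python3 -m jog '[[2.8,0,3.6,-4.25,0,0,0],[2.8,0,3.6,-4.25,0,0,0],[2.8,0,3.6,-4.25,0,0,0],[2.8,0,3.6,-4.25,0,0,0],[2.8,0,0,0,0,0,0]]'; python3 -m jog '[[2.8,3,0,0,0,0,0],[2.8,2,0,0,0,0,0],[2.8,0,0,0,0,0,0],[2.8,0,0,0,0,0,0],[2.8,0,0,0,0,0,0]]'; python3 -c "
from h import *
go((.5762,.3014,.029),.087)
s=grab('scene','s22'); crop(s,165,205,325,325,5,'s22')"
```

```text
time_s: 33.7
ee_pos: [0.5742, 0.3074, 0.1223]
tcp_rot: [0.474, 0.526, -0.475, 0.522]
ft_force: [-0.8, -0.0, -1.1]
grip_width: 0.0326
time_s: 34.33
ee_pos: [0.5765, 0.3024, 0.0771]
tcp_rot: [0.477, 0.522, -0.476, 0.523]
ft_force: [-0.6, -0.2, -1.0]
grip_width: 0.0325
t 34.33 p [0.5765 0.3024 0.0771] F [-0.6 -0.2 -1. ] w 0.0325
M cols x,y,z [[0.002, 0.001, -1.0], [0.996, 0.092, 0.002], [0.092, -0.996, -0.0]]
shift tool cm [ 4.81 -0.05  0.1 ]
rotvec tool [ 0.005 -0.    -0.002] deg 0.3
```

View pics/s22.png

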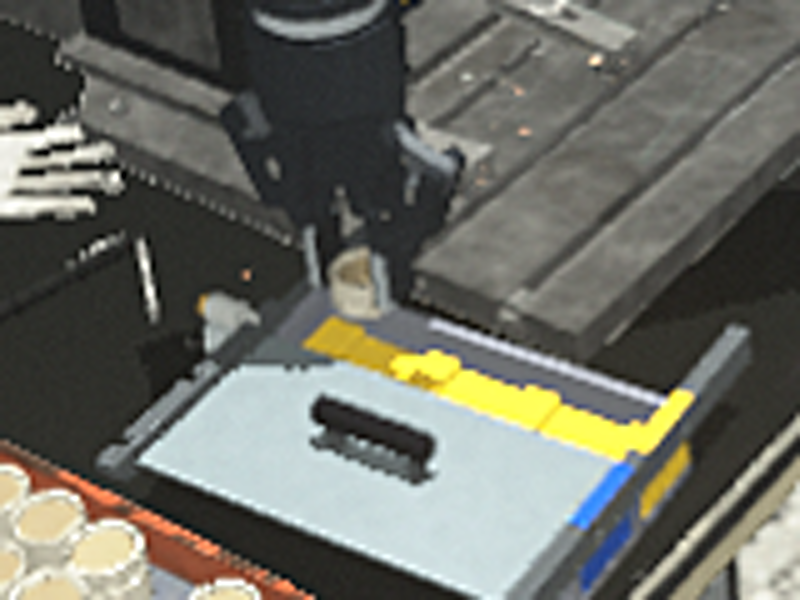

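```bash
python3 -m jog '[[2.8,2,0,0.1,0,0,0],[2.8,1.5,0,0,0,0,0],[2.8,0.8,0,0,0,0,0],[2.8,0,0,0,0,0,0],[2.8,0,0,0,0,0,0]]'; python3 -m jog '[[2.8,0.3,0,0,0,0,0],[2.8,0,0,0,0,0,0]]';python3 -m jog '[[2.8,0.2,0,0,0,0,0],[2.8,0,0,0,0,0,0]]'
```

```text
time_s: 35.0
ee_pos: [0.5762, 0.3016, 0.0332]
tcp_rot: [0.477, 0.523, -0.476, 0.523]
ft_force: [-0.1, 0.5, 0.1]
grip_width: 0.0323
time_s: 35.25
ee_pos: [0.576, 0.3012, 0.0299]
tcp_rot: [0.476, 0.522, -0.476, 0.523]
ft_force: [0.3, -0.6, -0.9]
grip_width: 0.0327
time_s: 35.5
ee_pos: [0.5763, 0.3013, 0.0284]
tcp_rot: [0.477, 0.522, -0.476, 0.523]
ft_force: [-0.2, -0.5, 3.5]
grip_width: 0.0323
```

Seated at the expected height. Release and go for the last short bush.

```bash
python3 -m jog '[[3.2,0,0,0,0,0,0],[4.7,0,0,0,0,0,0],[4.7,0,0,0,0,0,0],[4.7,-3,0,0,0,0,0],[4.7,-6,0,0,0,0,0]]'; python3 -m jog '[[4.8,-4,0,5,0,0,0],[4.8,0,-0.4,5.5,0,0,0],[4.8,0,-0.4,5.5,0,0,0],[4.8,0,-0.4,5.5,0,0,0],[4.8,0,0,0,0,0,0]]'; python3 -c "
from h import *
go((.562,-.2078,.1),.087)
s=grab('scene','s23'); crop(s,165,205,325,325,5,'s23'); t=grab('top'); bushes(t)"
```

```text
time_s: 36.12
ee_pos: [0.5744, 0.2997, 0.1158]
tcp_rot: [0.475, 0.523, -0.478, 0.522]
ft_force: [1.3, 0.2, 0.1]
grip_width: 0.0469
time_s: 36.75
ee_pos: [0.5845, 0.0798, 0.1561]
tcp_rot: [0.478, 0.519, -0.48, 0.521]
ft_force: [-0.5, 0.5, -0.3]
grip_width: 0.0479
t 36.75 p [0.5845 0.0798 0.1561] F [-0.5  0.5 -0.3] w 0.0479
M cols x,y,z [[-0.001, -0.004, -1.0], [0.997, 0.082, -0.001], [0.082, -0.997, 0.004]]
shift tool cm [ 5.72 -4.59 28.46]
rotvec tool [-0.005  0.004  0.001] deg 0.4
short 0.51 [356.  188.5] 11 12 -> [ 0.5621 -0.2078  0.02  ]
tall 1.0 [261.5 207. ] 64 75 -> [0.5098 0.089  0.036 ]
```

View pics/s23.png

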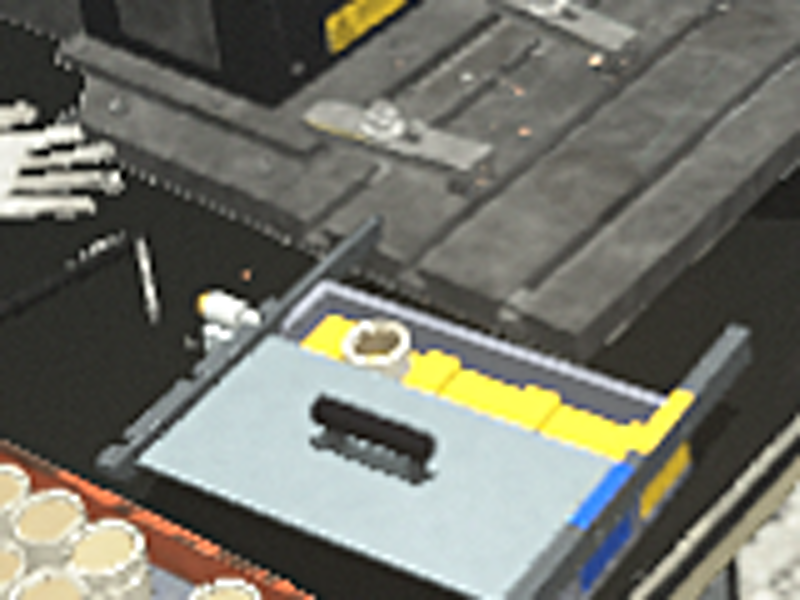

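```bash
python3 -m jog '[[4.8,0,-0.9,5.7,-0.005,0,0],[4.8,0,-0.9,5.7,0,0,0],[4.8,0,-0.9,5.7,0,0,0],[4.8,2,-0.9,5.7,0,0,0],[4.8,3.5,-1,5.6,0,0,0]]';python3 -m jog '[[4.8,0,0,0,0,0,0],[4.8,0,0,0,0,0,0],[4.8,0,0,0,0,0,0]]'; python3 -c "
from h import *
go((.561,-.2075,.005),.087)
s=grab('scene','s24'); crop(s,285,145,445,265,5,'s24')
q=lambda P:((proj(s,P)-[285,145])*5+2).round(); print(q((.561,-.2075,.02)),q((.561,-.2075,0)))
t=grab('top');bushes(t)"
```

```text
time_s: 37.48
ee_pos: [0.5673, -0.1962, 0.105]
tcp_rot: [0.475, 0.523, -0.474, 0.526]
ft_force: [0.0, -0.4, 0.4]
grip_width: 0.0482
time_s: 37.85
ee_pos: [0.5667, -0.1932, 0.1051]
tcp_rot: [0.474, 0.524, -0.473, 0.525]
ft_force: [0.1, -0.0, -0.1]
grip_width: 0.0478
t 37.85 p [ 0.5667 -0.1932  0.1051] F [ 0.1 -0.  -0.1] w 0.0478
M cols x,y,z [[0.002, 0.0, -1.0], [0.995, 0.101, 0.002], [0.101, -0.995, -0.0]]
shift tool cm [10.01 -0.73  1.37]
rotvec tool [ 0.015 -0.    -0.002] deg 0.8
[[304. 244.]] [[304. 269.]]
tall 0.92 [246.5 186. ] 12 17 -> [0.5764 0.1348 0.036 ]
tall 1.0 [361.5 207. ] 26 75 -> [ 0.5028 -0.2219  0.036 ]
```

View pics/s24.png

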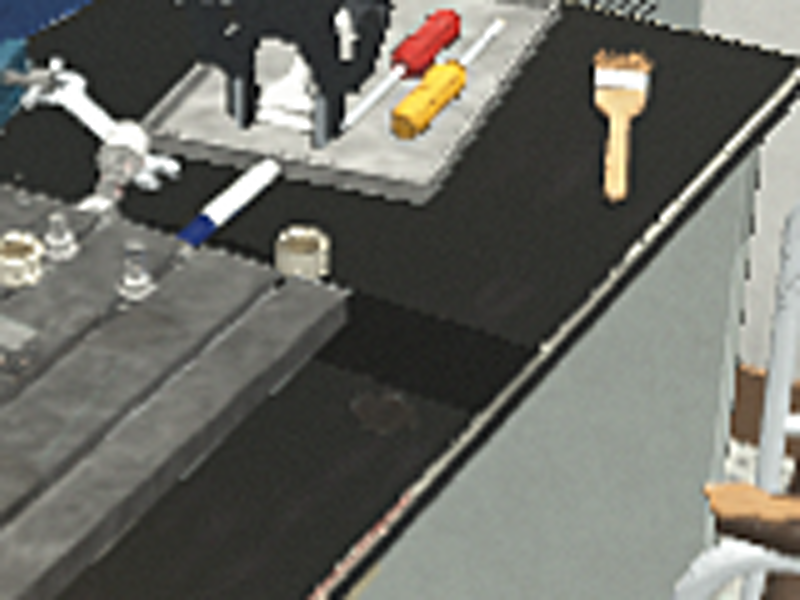

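```bash
python3 -m jog '[[4.8,3,-0.7,1.4,0.012,0,0],[4.8,0,0,0,0,0,0],[4.8,0,0,0,0,0,0]]'; python3 -c "
from h import *
go((.561,-.2075,.005),.087)
t=grab('top','t25');crop(t,130,150,370,260,3.3,'t25')"
```

```text
time_s: 38.33
ee_pos: [0.5606, -0.2099, 0.0752]
tcp_rot: [0.478, 0.521, -0.478, 0.521]
ft_force: [0.3, 0.6, 1.1]
grip_width: 0.0481
t 38.33 p [ 0.5606 -0.2099  0.0752] F [0.3 0.6 1.1] w 0.0481
M cols x,y,z [[0.001, 0.0, -1.0], [0.996, 0.086, 0.001], [0.086, -0.996, -0.0]]
shift tool cm [ 7.02  0.05 -0.23]
rotvec tool [-0.001 -0.    -0.001] deg 0.1
```

View pics/t25.png

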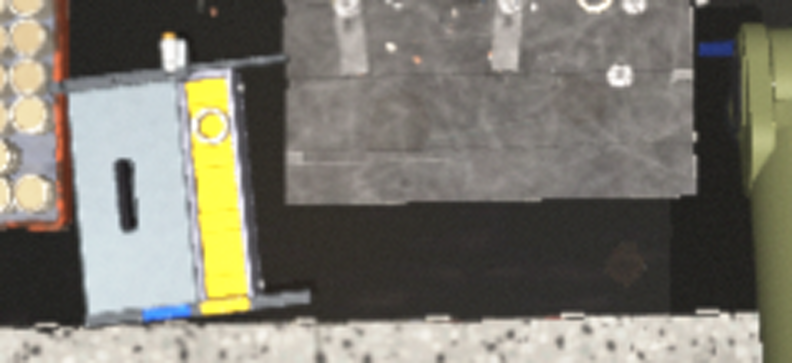

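Desk clear apart from the last one; earlier blob was just shadow-tinted slab. Descend.

```bash
python3 -m jog '[[4.8,3,0,-0.15,0,0,0],[4.8,2,0,0,0,0,0],[4.8,0,0,0,0,0,0],[4.8,0,0,0,0,0,0]]'; python3 -c "
from h import *
go((.561,-.2075,.005),.087)
s=grab('scene','s26'); crop(s,285,145,445,265,5,'s26')"
```

```text
time_s: 38.88
ee_pos: [0.5605, -0.2093, 0.0251]
tcp_rot: [0.478, 0.52, -0.478, 0.521]
ft_force: [-0.3, -1.0, 0.6]
grip_width: 0.0476
t 38.88 p [ 0.5605 -0.2093  0.0251] F [-0.3 -1.   0.6] w 0.0476
M cols x,y,z [[0.001, -0.0, -1.0], [0.996, 0.085, 0.001], [0.085, -0.996, 0.0]]
shift tool cm [ 2.01  0.07 -0.17]
rotvec tool [-0.002  0.    -0.001] deg 0.1
```

View pics/s26.png

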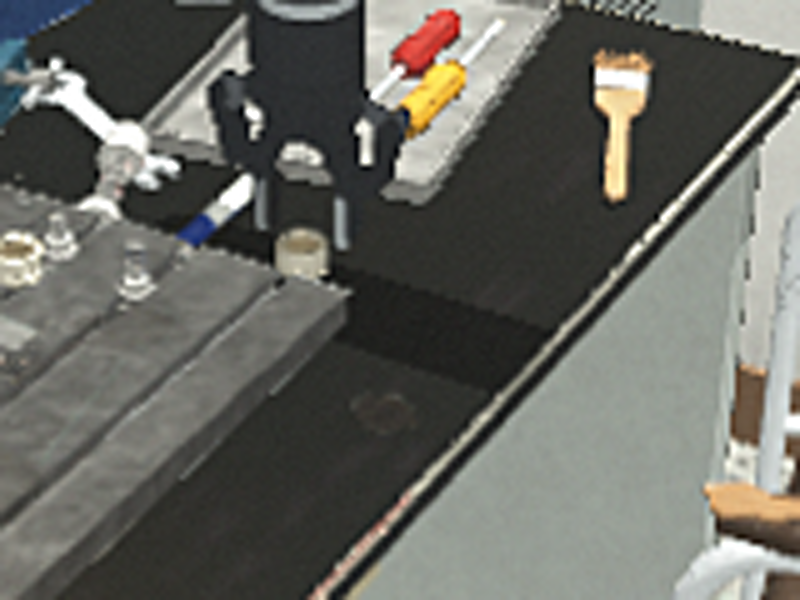

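```bash
python3 -m jog '[[4.8,1,0,-0.15,0,0,0],[4.8,0.9,0,0,0,0,0],[4.8,0,0,0,0,0,0],[4.8,0,0,0,0,0,0]]'; python3 -m jog '[[2.8,0,0,0,0,0,0],[2.8,0,0,0,0,0,0],[2.8,0,0,0,0,0,0],[2.8,0,0,0,0,0,0]]' 30; python3 -m jog '[[2.8,-3,0,0,0,0,0],[2.8,-5,0,0,0,0,0],[2.8,-5,0,0,0,0,0],[2.8,0,0,0,0,0,0],[2.8,0,0,0,0,0,0]]'; python3 -c "
from h import *
go((.4547,.2908,.13),.087)
s=grab('scene','s27'); crop(s,285,145,445,265,5,'s27')"
```

```text
time_s: 39.42
ee_pos: [0.5596, -0.2078, 0.0051]
tcp_rot: [0.478, 0.521, -0.478, 0.521]
ft_force: [-0.0, -0.5, 0.1]
grip_width: 0.0481
time_s: 39.92
ee_pos: [0.5601, -0.2079, 0.0058]
tcp_rot: [0.478, 0.52, -0.478, 0.521]
ft_force: [1.0, 0.1, 4.8]
grip_width: 0.0323
time_s: 40.55
ee_pos: [0.5585, -0.2081, 0.134]
tcp_rot: [0.478, 0.521, -0.479, 0.52]
ft_force: [-0.2, -0.0, -1.3]
grip_width: 0.0323
t 40.55 p [ 0.5585 -0.2081  0.134 ] F [-0.2 -0.  -1.3] w 0.0323
M cols x,y,z [[-0.002, -0.0, -1.0], [0.996, 0.085, -0.002], [0.085, -0.996, -0.0]]
shift tool cm [  0.42  -6.12 -50.59]
rotvec tool [-0.002 -0.     0.002] deg 0.2
```

View pics/s27.png

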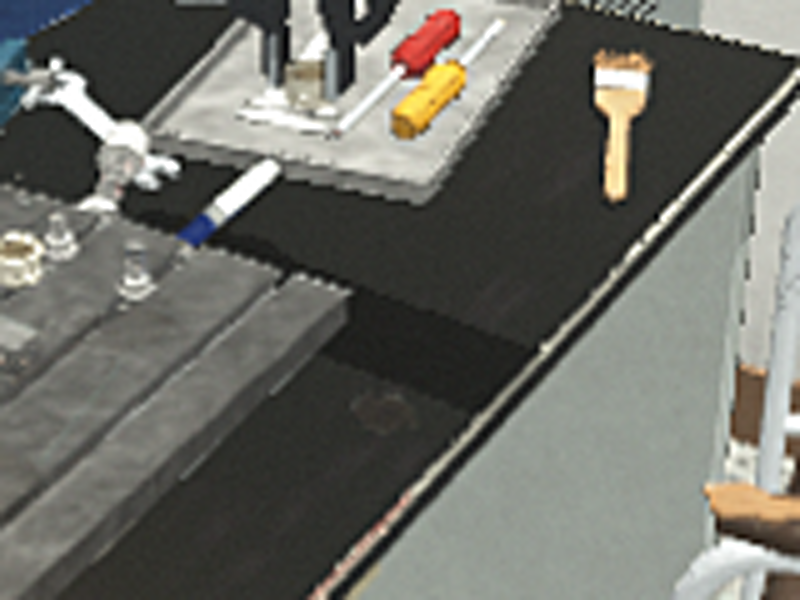

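```bash
python3 -m jog '[[2.8,0,-0.6,-5,0,0,0],[2.8,0,-0.6,-5,0,0,0],[2.8,0,-0.6,-5,0,0,0],[2.8,0,-0.6,-5,0,0,0],[2.8,0,-0.6,-5,0,0,0]]'; python3 -m jog '[[2.8,0,-0.6,-5,0,0,0],[2.8,0,-0.6,-5,0,0,0],[2.8,0,-0.6,-5,0,0,0],[2.8,0,-0.6,-5,0,0,0],[2.8,0,-0.6,-5,0,0,0]]'; python3 -m jog '[[2.8,3,0,0,0,0,0],[2.8,2,0,0,0,0,0],[2.8,0,0,0,0,0,0],[2.8,0,0,0,0,0,0]]';python3 -c "
from h import *
go((.4547,.2908,.029),.087)
s=grab('scene','s28'); crop(s,165,205,325,325,5,'s28')"
```

```text
time_s: 41.22
ee_pos: [0.5067, 0.0398, 0.1335]
tcp_rot: [0.478, 0.522, -0.479, 0.52]
ft_force: [0.4, -0.5, -0.9]
grip_width: 0.0318
time_s: 41.85
ee_pos: [0.4561, 0.2857, 0.1334]
tcp_rot: [0.477, 0.521, -0.479, 0.52]
ft_force: [0.9, 0.3, -0.8]
grip_width: 0.0319
time_s: 42.35
ee_pos: [0.4578, 0.2846, 0.0854]
tcp_rot: [0.479, 0.52, -0.479, 0.52]
ft_force: [0.6, -0.2, 0.4]
grip_width: 0.0323
t 42.35 p [0.4578 0.2846 0.0854] F [ 0.6 -0.2  0.4] w 0.0323
M cols x,y,z [[-0.0, 0.0, -1.0], [0.997, 0.083, -0.0], [0.083, -0.997, -0.0]]
shift tool cm [ 5.64 -0.26 -0.64]
rotvec tool [-0.003 -0.     0.   ] deg 0.2
```

View pics/s28.png

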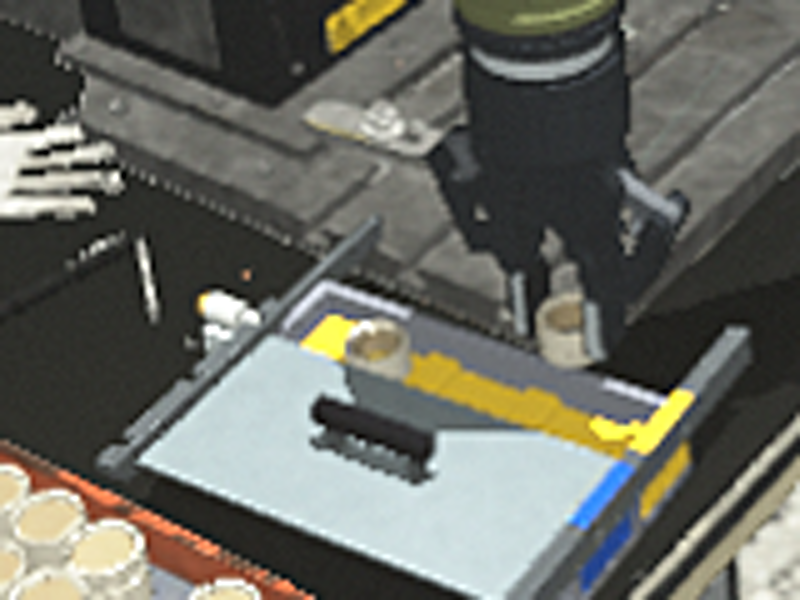

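```bash
python3 -m jog '[[2.8,1,-0.25,-0.65,0,0,0],[2.8,1.5,0,0,0,0,0],[2.8,0,0,0,0,0,0],[2.8,0,0,0,0,0,0]]'; python3 -c "
from h import *
go((.4547,.2908,.029),.087)"
```

```text
time_s: 42.9
ee_pos: [0.4542, 0.2915, 0.06]
tcp_rot: [0.478, 0.521, -0.478, 0.521]
ft_force: [-0.3, -0.2, -1.1]
grip_width: 0.0324
t 42.9 p [0.4542 0.2915 0.06  ] F [-0.3 -0.2 -1.1] w 0.0324
M cols x,y,z [[-0.0, -0.0, -1.0], [0.996, 0.085, -0.0], [0.085, -0.996, 0.0]]
shift tool cm [3.1  0.05 0.07]
rotvec tool [-0.002  0.     0.   ] deg 0.1
```

```bash
python3 -m jog '[[2.8,1.5,0.05,0.05,0,0,0],[2.8,1.1,0,0,0,0,0],[2.8,0.2,0,0,0,0,0],[2.8,0,0,0,0,0,0],[2.8,0,0,0,0,0,0]]'; python3 -m jog '[[2.8,0.2,0,0,0,0,0],[2.8,0,0,0,0,0,0]]';python3 -m jog '[[2.8,0.15,0,0,0,0,0],[2.8,0,0,0,0,0,0]]'
```

```text
time_s: 43.52
ee_pos: [0.455, 0.2913, 0.0325]
tcp_rot: [0.478, 0.521, -0.478, 0.521]
ft_force: [-0.3, -0.0, -0.9]
grip_width: 0.0321
time_s: 43.78
ee_pos: [0.4549, 0.2909, 0.0302]
tcp_rot: [0.478, 0.521, -0.478, 0.521]
ft_force: [1.0, -0.4, -1.6]
grip_width: 0.0322
time_s: 44.02
ee_pos: [0.4547, 0.2909, 0.0285]
tcp_rot: [0.478, 0.521, -0.478, 0.521]
ft_force: [-0.4, 0.2, -0.5]
grip_width: 0.032
```

```bash
python3 -m jog '[[2.8,0.15,0,0,0,0,0],[2.8,0,0,0,0,0,0]]'
```

```text
time_s: 44.28
ee_pos: [0.4549, 0.2911, 0.0278]
tcp_rot: [0.478, 0.521, -0.478, 0.521]
ft_force: [-1.7, -0.7, 4.3]
grip_width: 0.032
```

```bash
python3 -m jog '[[3.2,0,0,0,0,0,0],[4.7,0,0,0,0,0,0],[4.7,0,0,0,0,0,0],[4.7,-3,0,0,0,0,0],[4.7,-6,0,0,0,0,0]]'; python3 -m jog '[[4,-5,0,0,0,0,0],[4,0,3,-3,-0.176,0,0],[4,0,0,0,-0.176,0,0],[4,0,0,0,-0.176,0,0],[4,0,0,0,-0.176,0,0]]'; python3 -m jog '[[4,0,0,0,-0.176,0,0],[4,0,0,0,-0.176,0,0],[4,0,0,0,-0.176,0,0],[4,0,0,0,-0.176,0,0],[4,0,0,0,-0.163,0,0]]'; python3 -c "
from h import *
go((.5087,.374,.12),.087+np.pi/2)
s=grab('scene','s29'); crop(s,165,205,325,325,5,'s29')"
```

```text
time_s: 44.9
ee_pos: [0.4534, 0.2897, 0.1161]
tcp_rot: [0.477, 0.522, -0.48, 0.52]
ft_force: [1.1, -0.6, 1.6]
grip_width: 0.047
time_s: 45.52
ee_pos: [0.4822, 0.3235, 0.1669]
tcp_rot: [0.267, 0.655, -0.268, 0.654]
ft_force: [-0.2, 0.7, -0.8]
grip_width: 0.0403
time_s: 46.15
ee_pos: [0.4822, 0.3234, 0.1669]
tcp_rot: [-0.032, 0.706, 0.032, 0.706]
ft_force: [0.3, -0.2, 0.0]
grip_width: 0.0398
t 46.15 p [0.4822 0.3234 0.1669] F [ 0.3 -0.2  0. ] w 0.0398
M cols x,y,z [[-0.0, 0.0, -1.0], [-0.09, 0.996, 0.0], [0.996, 0.09, -0.0]]
shift tool cm [4.69 4.8  3.1 ]
rotvec tool [ 0.004 -0.    -0.   ] deg 0.2
```

View pics/s29.png

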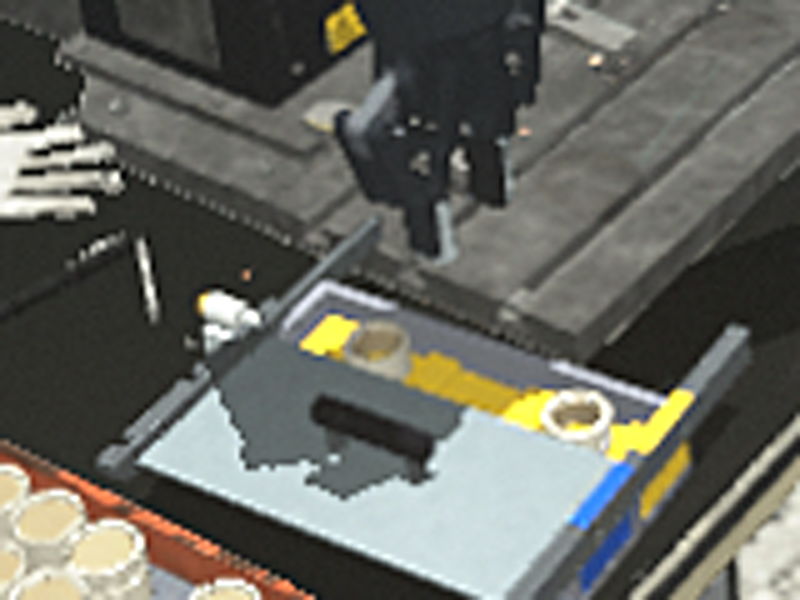

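Both short bushes seated. Now the shutter.

```bash
python3 -m jog '[[4,0,4.8,3.1,0.004,0,0],[4,4,0,0,0,0,0],[4,3,0,0,0,0,0],[4,3.4,0,0,0,0,0],[4,0,0,0,0,0,0]]'; python3 -m jog '[[4,0,0,0,0,0,0],[4,0,0,0,0,0,0]]'; python3 -c "
from h import *
go((.5087,.374,.062),.087+np.pi/2)"
```

```text
time_s: 46.82
ee_pos: [0.5077, 0.3723, 0.0605]
tcp_rot: [-0.029, 0.708, 0.027, 0.705]
ft_force: [0.1, -1.0, -0.2]
grip_width: 0.0399
time_s: 47.08
ee_pos: [0.5097, 0.3747, 0.065]
tcp_rot: [-0.028, 0.706, 0.029, 0.707]
ft_force: [0.5, -0.6, -0.5]
grip_width: 0.0405
t 47.08 p [0.5097 0.3747 0.065 ] F [ 0.5 -0.6 -0.5] w 0.0405
M cols x,y,z [[0.002, 0.002, -1.0], [-0.08, 0.997, 0.001], [0.997, 0.08, 0.002]]
shift tool cm [ 0.3  -0.06 -0.11]
rotvec tool [-0.007  0.002 -0.001] deg 0.4
```

```bash
python3 -m jog '[[2,0.3,0,0,-0.005,0,0],[0,0,0,0,0,0,0],[0,0,0,0,0,0,0],[0,0,0,0,0,0,0]]' 50; python3 -m jog '[[0,0,-1.3,0,0,0,0],[0,0,-1.3,0,0,0,0],[0,0,-1.3,0,0,0,0],[0,0,-1.3,0,0,0,0],[0,0,0,0,0,0,0]]'; python3 -m jog '[[0,0,0,0,0,0,0]]'
```

```text
time_s: 47.58
ee_pos: [0.5094, 0.3726, 0.0607]
tcp_rot: [-0.031, 0.706, 0.029, 0.707]
ft_force: [-2.1, -5.2, 6.4]
grip_width: 0.0112
time_s: 48.2
ee_pos: [0.5142, 0.3203, 0.0607]
tcp_rot: [-0.03, 0.706, 0.029, 0.707]
ft_force: [1.3, -0.0, 5.6]
grip_width: 0.0106
time_s: 48.32
ee_pos: [0.5142, 0.3204, 0.0606]
tcp_rot: [-0.031, 0.706, 0.029, 0.707]
ft_force: [1.1, -0.7, 6.2]
grip_width: 0.0106
```

```bash
python3 -m jog '[[1.5,0,0,0,0,0,0],[4,0,0,0,0,0,0],[4,0,0,0,0,0,0],[4,-3,0,0,0,0,0],[4,-6,0,0,0,0,0]]' 50; python3 -m jog '[[4,-5,0,0,0,0,0],[4,0,-6,0,0,0,0],[4,0,-6,0,0,0,0],[4,0,-6,0,0,0,0],[4,0,0,0,0,0,0]]'; python3 -m jog '[[4,0,-6,0,0,0,0],[4,0,-6,0,0,0,0],[4,0,-6,0,0,0,0],[4,0,0,0,0,0,0]]'; python3 -c "
from h import *
tcp()
s=grab('scene','s30f'); crop(s,165,165,365,315,4,'s30')
t=grab('top','t30f'); crop(t,130,150,370,260,3.3,'t30'); shutter(t); bushes(t)"
```

```text
time_s: 48.95
ee_pos: [0.5122, 0.3205, 0.1486]
tcp_rot: [-0.031, 0.708, 0.03, 0.705]
ft_force: [0.7, 0.0, 0.9]
grip_width: 0.0397
time_s: 49.58
ee_pos: [0.5305, 0.135, 0.1993]
tcp_rot: [-0.028, 0.707, 0.025, 0.706]
ft_force: [0.4, 0.2, -0.6]
grip_width: 0.04
time_s: 50.08
ee_pos: [0.5447, -0.0424, 0.1994]
tcp_rot: [-0.027, 0.707, 0.027, 0.706]
ft_force: [-0.2, -0.0, 0.0]
grip_width: 0.0398
t 50.08 p [ 0.5447 -0.0424  0.1994] F [-0.2 -0.   0. ] w 0.0398
shutter rect ((515.0941162109375, 313.98211669921875), (257.6666564941406, 158.28155517578125), 13.540024757385254)
corners px [[154.8000030517578, 173.3000030517578], [204.10000610351562, 161.3000030517578], [223.39999389648438, 240.6999969482422], [174.10000610351562, 252.60000610351562]]
grip ((513.7544555664062, 320.2935791015625), (61.665897369384766, 10.596664428710938), 7.206134796142578)
tall 0.99 [302.5 207. ] 64 75 -> [ 0.507  -0.0384  0.036 ]
```

View pics/s30.png

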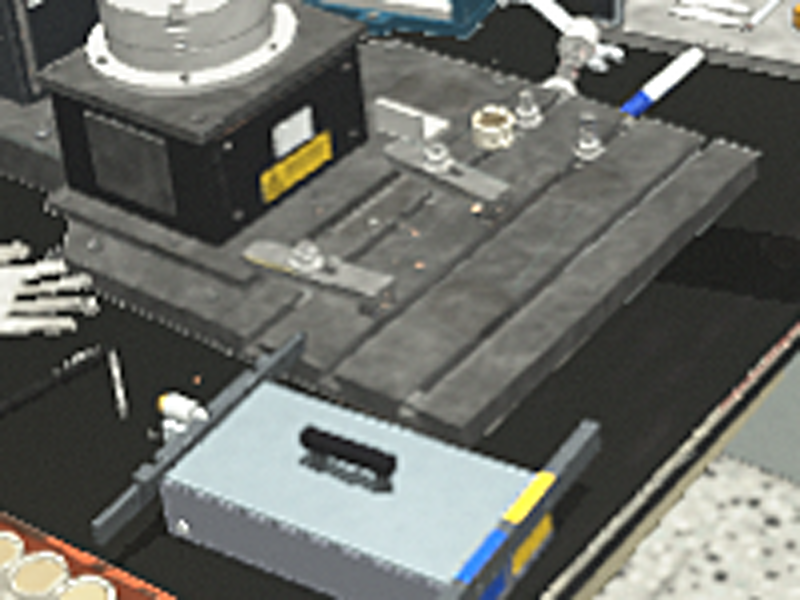

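View pics/t30f.png

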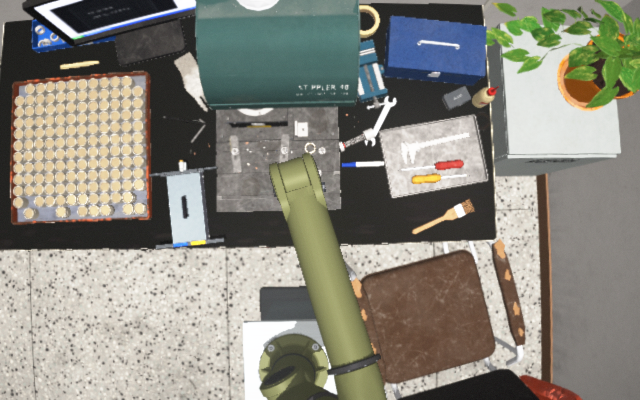

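```bash
python3 -c "
from plant import sign_off
print(sign_off())"
```

```text
the job is handed in; nothing more can be done
None
```

All four loose bushes are put away in the kit case, the shutter is clicked shut over both bays, and the job is handed in. It took about 50 s of the 210 s allowed.

- **Order:** I slid the shutter to −52 mm and stood the two tall bushes in deep blue cells 0 and 2. I then slid it to +52 mm, stood the two short bushes in shallow yellow cells 0 and 2, and slid it back to the middle and let go. There were only two of each kind on the desk.
- **Bushes seated:** In the pictures all four stood upright in their cells before the shutter covered them. Each touched down at the height expected for its cell floor.
- **Shutter shut:** The top-camera reading of the shutter grip is the same as at the start. I judged each stop from travel and pictures, since there is no direct reading of the click.
- **Rest of the desk:** No loose bush remains in either view. The pen, the brush and the other tools look to be where they lay at the start, though I did not measure them. The gripper was clear of everything at hand-in.
- **Checks that disagreed:** The two cameras differed by 2 to 3 mm on some positions, within the cell clearance. The highest contact force I saw was about 20 N. My bush finder also gave a few false hits in the final stages, and the pictures showed no bush at any of them.

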